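# Refit the lever pin of a potato chipper and lock it with its spring cotter

### The arm

A 6-joint arm with a two-finger parallel gripper is mounted at the origin on a cart in front of the work surface, level with it; the furniture and walls round the work are solid. World frame = base frame: x ahead of the robot, y to its left, z up, the work surface at z = 0. Lengths are in m, angles in rad, forces in N, time in s.
With the tool pointing down it reaches from about 0.375 to 0.975 m from the base axis. Payload 3.8 kg.
Tool frame: the origin (TCP) lies on the mounting face of the last link; the fingertips stand 173 mm ahead of it and the grasp point (between the pads) lies 155 mm ahead of it; z points along the fingers, y is the line along which they close (so a half turn about z gives the same grasp; the last joint's range is limited). The gripper opens to 85 mm and grips with 20 to 120 N. Pads are 22 mm wide; open, the fingers measure 114 mm over their backs; the gripper's body (76 mm by 85 mm) begins 54 mm behind the grasp point. The pads swing forward as they close: fully open they stand 13 mm farther back than shut.
Start: joints at [-1.3, 0.264, 1.604, -0, 1.274, -0.037], TCP at [0.204, -0.643, 0.405] pointing down, gripper open.
Joint ranges: [-2.63, 2.63], [-0.94, 2.18], [0.31, 2.57], [-1.31, 4.45], [0, 2.66], [-2.55, 2.55]. Speed limits (rad/s): [2.57, 2.57, 3.14, 3.14, 3.14, 3.14].

### API

Orientations are given as a rotation vector (axis times angle).
In Python, from workcell import bot gives the robot as it stands.
- The arm moves only by the tool drive_tool, never from a script. Its argument "increments" is a list of rows, each an object with "delta_pos": the shift along the tool's x, y, z in mm, a list of three; "turn": the turn about the tool's z in rad; "jaw": the opening, from -1 (shut) to 1 (fully open). A call has 1 to 8 rows; each row shifts and turns the commanded pose from where the row before left it, along the tool's axes as they then stand; what a row does not reach is not made up. A row lasts 1/12 s, in which the tool goes at most 41.7 mm and 7.16 degrees, less where a joint would pass 70% of its speed; a pose out of reach is approached as far as the arm can. A call is refused whole if a number of a shift passes 41.7 or a number of a turn 0.125, either way. A call with a gripper value outside its range is refused whole. The fingers move at their own pace and stop on an object; "grip_force" is the grip in N (left out, the last holds). Time passes only in rows, so rows that do not move let the fingers close. It gives the time, the measured TCP pose, the force, the opening and the grip force at its end, in the units of the state.
- bot.read_state(): the state, without advancing time (a new reading comes with each control period).
- bot.read_camera(name): name is "side" or "top" or "wrist"; returns a dict with "pixels" (400x640x3 uint8, red, green, blue), "fovy" (degrees; the focal length in pixels is half the picture's height over the tangent of half this angle, whatever the lens; pixels are square), "cx", "cy" (the principal point, pixels), "k1" (the pictures are not rectified: a ray, as slopes to the right and down, at radius r is drawn at 1 + k1 r^2 times it, then the intrinsics apply), "camera_from_world" (4x4, takes a point from world to camera coordinates); the wrist camera has in their place "hand_eye" (4x4, takes a point from camera to tool coordinates, whose origin is the TCP and whose axes are the flange's). Camera axes: x right, y down, z forward; pixel columns grow to the right and rows downward; lengths in m; the calibration is good to about 2 mm. A picture is of the moment at which its call begins: read the wrist's pose just before it. There is no depth.
- bot.finish_job(): hands the job in; it is judged then, once.
The state is a dict: "time": time; "q": joint angles; "joint_vel": joint speeds; "joint_torque": joint torques, N m; "tool_pos": TCP position; "tcp_rot": TCP orientation; "wrist_force": force on the tool from outside, world axes, zero at the start; "torque": the same for the moment, N m; "width": opening from 0.0 (shut) to 1.0 (fully open); "grip_force": force on a finger pad.
Only numpy, scipy, OpenCV 4.12 (cv2) and the standard library are available. Lean on these libraries where they do the work, as an engineer would, in place of code of your own. Each camera call takes 0.05 s, during which the arm holds its last target. There are 200 camera calls.

### The job

The potato chipper has just been washed: push its half-drawn lever pin gently home until the head sits flush on the fork, then take the spring clip with the red grip from the draining stand and push its straight leg down through the cross hole of the pin until the bow snaps over the pin and the clip is fully home. The pin may have turned, its hole leaning towards or away from you, so feel for the hole, bring it upright with the tip of the leg and never force the pin or the clip; do not disturb the mug, the teaspoon and the glass.

Things in the scene. Friction and masses are not known exactly. Their poses are not given: they have to be found in the camera images.
- chipper: Aluminium potato chipper, fixed, 250 x 104 x 150 mm; its lever (12 mm wide, black grip) rises over it at 25 deg from the fork. Origin on the worktop below the middle of the lever fork; z up, +x along the machine to its blade grid, +y along the pin towards its head. Pin axis 105 mm up. Fork ears at y 10 to 24 mm either side, round tops 16 mm above the axis.
- hole_home (a point): Point on the pin axis where the middle of the 6 mm square cross hole lies once the pin is home: chipper frame (0, -38, 105) mm, 14 mm outside the ear; axes as the chipper's. The pin turns about its axis (drag 2 N at its rim), so the hole leans up to 0.6 rad either way, unmeasured: its upper mouth is up to 6 mm to +x or -x. The leg tip, caught in it, can drag it upright.
- head_home (a point): Middle of the outer face of the pin's head once the pin is home: chipper frame (0, 40.5, 105) mm, axes as the chipper's. The head is a steel disc, 35 mm across and 6 mm thick, faced with a black rubber cap, 31 mm across and 8 mm thick, that gives 1 mm per 5 N; push it along chipper -y. The space outside it is free.
- lever_pin (a joint): How far the steel lever pin (22 mm diameter) is drawn out towards chipper +y, in m: 0 = home, head flush on the washer of the ear, hard stop; starts at 0.020 to 0.030. The head's outer face stands this far outside head_home. It slides with about 4 N of friction and stays where it is left. While drawn, its cross hole is hidden inside the fork.
- clip: Loose spring cotter (R-clip), 94 mm long, 40 g: straight leg and bow of 4.5 mm steel wire, red grip. Starts upright in the stand. Origin on the leg's axis, at the point that lies in the middle of the pin when the clip is home; z up the leg to the grip, bow on the +x side, y across its flat plane. The foot of the grip (x -9 to 7, bottom at z = 13 mm) meets the pin 2 mm past home.
- clip_grip (a point): Middle of the clip's red grip, a block 28 (x) x 13 (y) x 28 (z) mm, at (5, 0, 38) mm in the clip's frame, axes as the clip's.
- clip_tip (a point): Round tip of the clip's straight leg (4.5 mm diameter), at (0, 0, -42) mm in the clip's frame, axes as the clip's.
- clip_bow (a joint): How far the clip's bow is sprung away from the leg (rad): 0 closed, about 0.11 as its throat (12 mm below the clip's origin) rides over the pin, then it snaps back to about 0. Its flared tip, at (15.5, 0, -24) mm, meets the pin when the clip is about 21 mm above home, the leg by then through the hole. Snapping it over takes a push of 5 to 12 N, which then drops suddenly.
- stand: Small steel draining stand over a white drip tray, fixed, 100 x 88 x 64 mm; origin under its centre, z up. Top plate 64 mm above the worktop with three slots along its x; the clip hangs in the middle slot by the foot of its grip, frame parallel to the stand's, origin at (-7.5, 0, 51) mm.
- mug: Cream mug, 78 x 116 x 101 mm, bystander left of the chipper; origin under its centre.
- teaspoon: Teaspoon with blue handle, 138 x 27 x 13 mm, bystander at the left; origin under its centre.
- glass: Drinking glass, 81 mm wide, 92 mm high, bystander behind the stand; origin under its centre.

How it is judged:
By the outcome, as a careful person would: the job done as asked, in the order asked, and still so for the second after the job is handed in, with the robot touching nothing.
It also fails if it takes over 67 s, if anything falls off the work surface, if the arm or the gripper's body presses on something with over 40 N, if the wrist force passes 120 N, or if a joint passes its speed limit or range.

## Working session

There is one attempt and no reset: what is moved stays moved. The work goes in short steps, Python scripts to look and compute and a tool call to move; the robot and the scene stay as the last step left them, time stands still between calls to the robot, and variables do not carry over. Pictures are saved under pics/ and viewed, at most 10 in all, crops included, and the job is handed in when it is done.

Besides the shell and the picture viewer there is one more tool, called as name([rows], argument=value, ...), one row to a line, values as JSON. drive_tool: Moves the arm, as the interface text tells. Its arguments: {"type":"object","properties":{"increments":{"type":"array"},"grip_force":{"type":"number"}},"required":["increments"]}

```bash
ls; mkdir -p pics
cat > h.py <<'E'
import numpy as np, cv2
from scipy.spatial.transform import Rotation as R
from workcell import bot
def K(c):
    h,w=c["pixels"].shape[:2]; f=h/2/np.tan(np.radians(c["fovy"])/2)
    return np.array([[f,0,c["cx"]],[0,f,c["cy"]],[0,0,1]]),np.array([c["k1"],0,0,0,0.])
def Twc(c,s=None):
    if "camera_from_world" in c: return np.linalg.inv(np.array(c["camera_from_world"]))
    T=np.eye(4);T[:3,:3]=R.from_rotvec(s["tcp_rot"]).as_matrix();T[:3,3]=s["tool_pos"];return T@np.array(c["hand_eye"])
def ray(c,uv,s=None):
    k,d=K(c);T=Twc(c,s)
    p=cv2.undistortPoints(np.array([[uv]],float),k,d)[0,0]
    v=T[:3,:3]@np.array([*p,1]);return T[:3,3],v/np.linalg.norm(v)
def onz(c,uv,z,s=None):
    o,v=ray(c,uv,s);return o+v*(z-o[2])/v[2]
def tri(*rs):
    A=sum(np.eye(3)-np.outer(v,v) for o,v in rs);b=sum((np.eye(3)-np.outer(v,v))@o for o,v in rs)
    p=np.linalg.solve(A,b);return p,[np.linalg.norm(np.cross(p-o,v))*1e3 for o,v in rs]
def proj(c,P,s=None):
    k,d=K(c);T=np.linalg.inv(Twc(c,s));return cv2.projectPoints(np.atleast_2d(P).astype(float),cv2.Rodrigues(T[:3,:3])[0],T[:3,3],k,d)[0][:,0]
def save(c,n,crop=None,sc=1):
    im=c["pixels"][:,:,::-1]
    if crop: x0,y0,x1,y1=crop; im=im[y0:y1,x0:x1]
    cv2.imwrite("pics/"+n+".png",cv2.resize(im,None,fx=sc,fy=sc,interpolation=cv2.INTER_CUBIC))
E
python3 - <<'E'
from h import *
import pickle
np.set_printoptions(precision=4,suppress=True)
s=bot.read_state();print(s)
cs={n:bot.read_camera(n) for n in("side","top")}
pickle.dump(cs,open("c0.pkl","wb"))
for n,c in cs.items():
    save(c,n+"0",sc=1.25);print(n,c["fovy"],c["cx"],c["cy"],c["k1"],Twc(c))
E
```

```text
pics
{'time': 0.0, 'q': array([-1.2999,  0.2647,  1.6054,  0.    ,  1.2737, -0.0369]), 'joint_vel': array([-0.0025,  0.0004, -0.0012,  0.0001,  0.0002, -0.0005]), 'joint_torque': array([ -0.0003, -51.5113, -36.7315,  -0.0003,   0.0128,  -0.    ]), 'tool_pos': array([ 0.2044, -0.6429,  0.4034]), 'tcp_rot': array([-3.1023, -0.4813,  0.0003]), 'wrist_force': array([ 0.1986, -0.8501, -0.3697]), 'torque': array([-0.0164,  0.0177,  0.0075]), 'grip_force': 0.0, 'width': 0.9968701555978168}
side 47.93988544679924 317.77328222959903 201.69104571536784 0.009700835117149333 [[ 0.943  -0.1478  0.2981  0.2873]
 [-0.3327 -0.3981  0.8549 -0.6428]
 [-0.0077 -0.9054 -0.4246  0.4959]
 [ 0.      0.      0.      1.    ]]
top 53.544778455434326 328.90154930699396 198.87240651407777 -0.07705038018720509 [[ 0.001  -0.9777  0.21    0.399 ]
 [-1.      0.0001  0.0055  0.2258]
 [-0.0054 -0.21   -0.9777  0.9782]
 [ 0.      0.      0.      1.    ]]
```

View pics/side0.png

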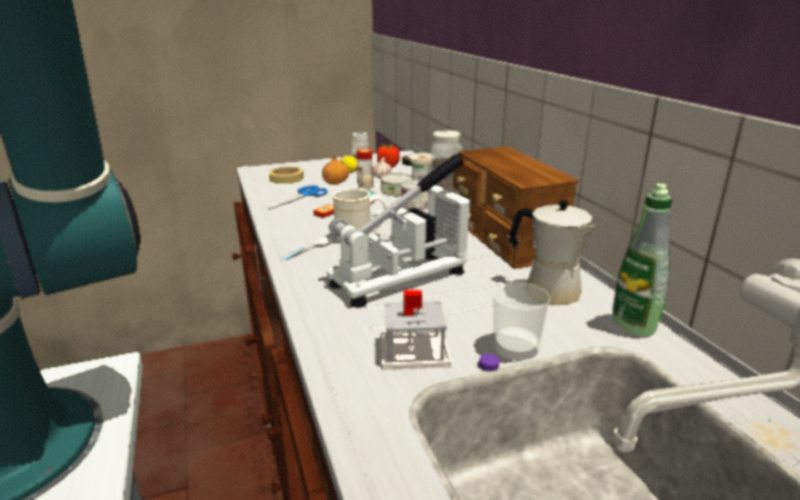

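View pics/top0.png

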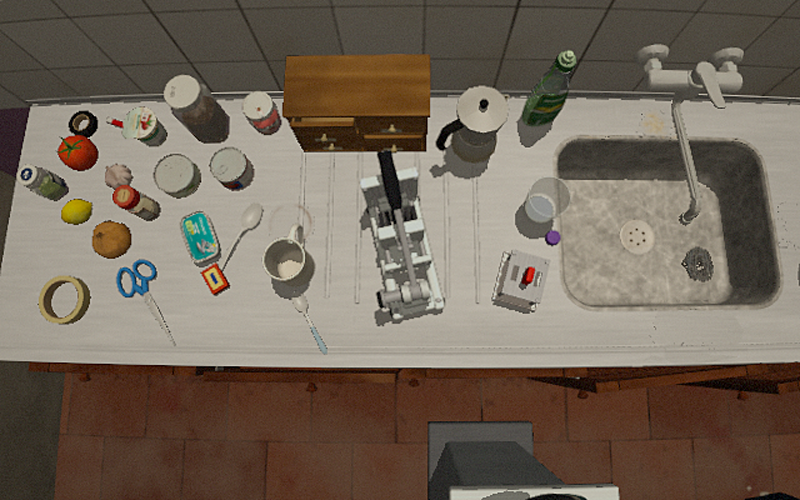

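Side view: chipper at about (400,250), stand with red clip grip at (412,300). Top view: the fork is near (405,295), black-capped head on its left at (381,298), clip grip at (529,275), mug at (288,260).

Run:
```python
from h import *
import pickle
cs=pickle.load(open("c0.pkl","rb"))
t=cs["top"]["pixels"][200:264,275:450,::-1]; s=cs["side"]["pixels"][165:305,250:400,::-1]
t=cv2.resize(t,None,fx=4.5,fy=4.5,interpolation=cv2.INTER_CUBIC);s=cv2.resize(s,None,fx=2,fy=2,interpolation=cv2.INTER_CUBIC)
o=np.zeros((t.shape[0]+s.shape[0],max(t.shape[1],s.shape[1]),3),np.uint8)
o[:t.shape[0],:t.shape[1]]=t;o[t.shape[0]:,:s.shape[1]]=s;cv2.imwrite("pics/crop.png",o);print(o.shape,t.shape)
```

```text
(568, 788, 3) (288, 788, 3)
```

View pics/crop.png

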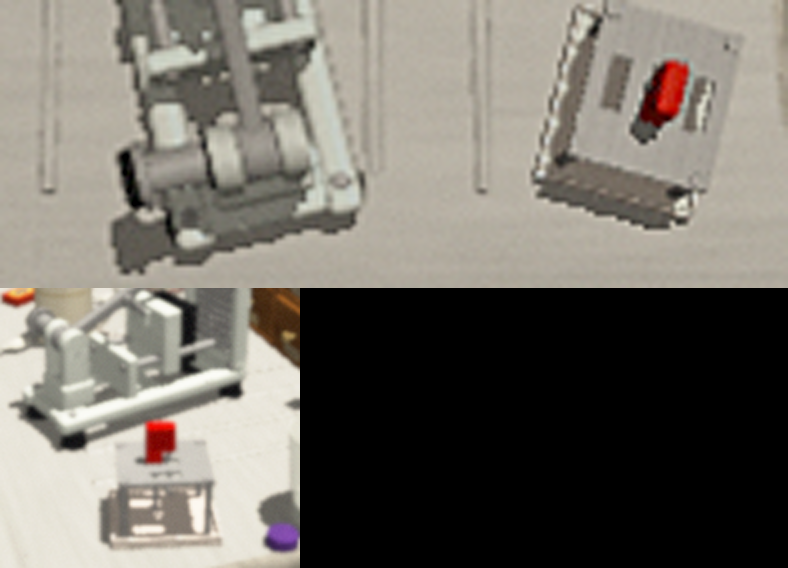

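Crops: cap face left at (125,175), fork ears at (225,150)/(290,145); clip grip top at (668,85), its overhang pointing up/right (+x world), foot notch seen in the side crop at (157,455).

Run:
```python
from h import *
import pickle
np.set_printoptions(precision=4,suppress=True)
cs=pickle.load(open("c0.pkl","rb"));t=cs["top"];sd=cs["side"]
def ct(x,y): return (275+x/4.5,200+y/4.5)
def cd(x,y): return (250+x/2,165+(y-288)/2)
print("cap",onz(t,ct(125,175),.105),tri(ray(t,ct(125,175)),ray(sd,cd(38,322))))
for n,p in dict(earL=(225,150),earR=(290,145)).items(): print(n,onz(t,ct(*p),.121))
pl={}
for n,p in dict(tr=(742,38),br=(697,190),tl=(610,0),bl=(560,157)).items(): pl[n]=onz(t,ct(*p),.064);print(n,pl[n])
def red(c):
    h=cv2.cvtColor(c["pixels"],cv2.COLOR_RGB2HSV);m=((h[...,0]<8)|(h[...,0]>172))&(h[...,1]>180)&(h[...,2]>70)
    n,l,st,ce=cv2.connectedComponentsWithStats(m.astype(np.uint8));return [(st[i],ce[i]) for i in range(1,n) if st[i,4]>25]
print(red(t));print(red(sd))
s=bot.read_state();print(R.from_rotvec(s["tcp_rot"]).as_matrix())
c=bot.read_camera("wrist");print(c["hand_eye"],c["fovy"],c["k1"])
```

```text
cap [0.4962 0.2883 0.105 ] (array([0.4957, 0.2886, 0.1021]), [np.float64(0.8452012665032569), np.float64(0.8452012665032982)])
earL [0.5066 0.239  0.121 ]
earR [0.509  0.2076 0.121 ]
tr [ 0.5723 -0.0308  0.064 ]
br [ 0.4927 -0.003   0.064 ]
tl [0.5926 0.038  0.064 ]
bl [0.5099 0.0672 0.064 ]
[(array([90, 96,  8,  6, 33], dtype=int32), array([93.7879, 98.2727])), (array([ 47, 108,  30,  27, 364], dtype=int32), array([ 64.294 , 121.9533])), (array([ 90, 148,  21,  18, 163], dtype=int32), array([100.5215, 156.9571])), (array([161, 211,  21,  24, 100], dtype=int32), array([172.73, 223.15])), (array([420, 214,   8,  12,  64], dtype=int32), array([423.4688, 219.5625]))]
[(array([302, 117,  17,  16, 179], dtype=int32), array([311.    , 123.4637])), (array([286, 120,  11,   7,  58], dtype=int32), array([291.2069, 123.6552])), (array([252, 168,  14,   5,  34], dtype=int32), array([258.2353, 170.4118])), (array([324, 232,  13,  20, 217], dtype=int32), array([329.3272, 240.5484]))]
[[ 0.953   0.303  -0.0006]
 [ 0.303  -0.953   0.002 ]
 [ 0.0001 -0.0021 -1.    ]]
[[ 0.001  -0.9468 -0.3217  0.0835]
 [ 1.      0.001   0.0001  0.0008]
 [ 0.0003 -0.3217  0.9468  0.031 ]
 [ 0.      0.      0.      1.    ]] 71.95424655139414 -0.043850388232680095
```

```bash
cat >> h.py <<'E'
def plan(P,yaw=None,s=None,p0=None,y0=None,step=40):
    s=s or bot.read_state();m=R.from_rotvec(s["tcp_rot"]).as_matrix()
    p0=s["tool_pos"] if p0 is None else np.array(p0); y0=np.arctan2(m[1,0],m[0,0]) if y0 is None else y0
    d=(np.array(P)-p0)*1e3; t=0 if yaw is None else -(yaw-y0)
    n=int(max(np.ceil(np.linalg.norm(d)/step),np.ceil(abs(t)/.12),1));a=y0;print("rows",n,"tilt",m[2,:2].round(4),"yaw",round(a,4))
    for i in range(n):
        c,q=np.cos(a),np.sin(a);v=d/n;w=[c*v[0]+q*v[1],q*v[0]-c*v[1],-v[2]];a-=t/n
        print([round(float(x),1) for x in w],round(t/n,4))
    return a
E
python3 - <<'E'
from h import *
a=plan([.40,-.10,.40],1.235);plan([.47,.16,.40],1.735,p0=[.4,-.1,.4],y0=a)
E
```

```text
rows 15 tilt [ 0.0001 -0.0018] yaw 0.3078
[23.4, -30.5, 0.2] -0.0618
[25.2, -29.0, 0.2] -0.0618
[27.0, -27.4, 0.2] -0.0618
[28.6, -25.7, 0.2] -0.0618
[30.2, -23.9, 0.2] -0.0618
[31.6, -22.0, 0.2] -0.0618
[32.9, -20.0, 0.2] -0.0618
[34.0, -17.9, 0.2] -0.0618
[35.1, -15.8, 0.2] -0.0618
[36.0, -13.6, 0.2] -0.0618
[36.8, -11.3, 0.2] -0.0618
[37.4, -9.0, 0.2] -0.0618
[37.9, -6.7, 0.2] -0.0618
[38.2, -4.4, 0.2] -0.0618
[38.4, -2.0, 0.2] -0.0618
rows 7 tilt [ 0.0001 -0.0018] yaw 1.235
[38.4, -2.8, -0.0] -0.0714
[38.5, -0.1, -0.0] -0.0714
[38.4, 2.7, -0.0] -0.0714
[38.1, 5.4, -0.0] -0.0714
[37.6, 8.1, -0.0] -0.0714
[36.9, 10.8, -0.0] -0.0714
[36.1, 13.4, -0.0] -0.0714
```

drive_tool([
  {"delta_pos":[23,-31,0],"turn":-0.062,"jaw":1},
  {"delta_pos":[25,-29,0],"turn":-0.062,"jaw":1},
  {"delta_pos":[27,-27,0],"turn":-0.062,"jaw":1},
  {"delta_pos":[29,-26,0],"turn":-0.062,"jaw":1},
  {"delta_pos":[30,-24,0],"turn":-0.062,"jaw":1},
  {"delta_pos":[32,-22,0],"turn":-0.062,"jaw":1},
  {"delta_pos":[33,-20,0],"turn":-0.062,"jaw":1},
  {"delta_pos":[34,-18,0],"turn":-0.062,"jaw":1},
])

```text
time: 0.82
tool_pos: [0.3085, -0.3511, 0.4044]
tcp_rot: [-2.889, -1.232, -0.0]
wrist_force: [1.1, -0.4, 0.6]
width: 0.999
grip_force: 0.0
```

drive_tool([
  {"delta_pos":[35,-16,0],"turn":-0.062,"jaw":-1},
  {"delta_pos":[36,-14,0],"turn":-0.062,"jaw":-1},
  {"delta_pos":[37,-11,0],"turn":-0.062,"jaw":-1},
  {"delta_pos":[37,-9,0],"turn":-0.062,"jaw":-1},
  {"delta_pos":[38,-7,0],"turn":-0.062,"jaw":-1},
  {"delta_pos":[38,-4,0],"turn":-0.062,"jaw":-1},
  {"delta_pos":[38,-2,0],"turn":-0.062,"jaw":-1},
])

```text
time: 1.4
tool_pos: [0.3987, -0.098, 0.4047]
tcp_rot: [2.556, 1.826, 0.001]
wrist_force: [1.2, -0.8, -0.2]
width: 0.011
grip_force: 0.0
```

drive_tool([
  {"delta_pos":[38,-3,0],"turn":-0.07,"jaw":-1},
  {"delta_pos":[38,0,0],"turn":-0.07,"jaw":-1},
  {"delta_pos":[38,3,0],"turn":-0.07,"jaw":-1},
  {"delta_pos":[38,5,0],"turn":-0.07,"jaw":-1},
  {"delta_pos":[38,8,0],"turn":-0.07,"jaw":-1},
  {"delta_pos":[37,11,0],"turn":-0.07,"jaw":-1},
  {"delta_pos":[36,13,0],"turn":-0.08,"jaw":-1},
  {"delta_pos":[0,0,0],"turn":0,"jaw":-1},
])

```text
time: 2.07
tool_pos: [0.4691, 0.1643, 0.4046]
tcp_rot: [-2.018, -2.406, -0.005]
wrist_force: [-0.2, -0.5, -0.7]
width: 0.003
grip_force: 0.0
```

Run:
```python
from h import *
import pickle
s=bot.read_state();c=bot.read_camera("wrist");pickle.dump((s,c),open("w1.pkl","wb"))
save(c,"w1",sc=1.25);print(s["time"],s["tool_pos"],R.from_rotvec(s["tcp_rot"]).as_matrix().round(3),s["wrist_force"],s["width"],s["q"].round(2),np.abs(s["joint_vel"]).max())
```

```text
2.0667 [0.46909119 0.16432477 0.40464266] [[-0.174  0.985  0.001]
 [ 0.985  0.174  0.003]
 [ 0.003  0.001 -1.   ]] [-0.15292859 -0.45800411 -0.6585721 ] 0.0031519475131634245 [ 0.29 -0.08  1.98  0.    1.24  0.11] 0.07100884080172355
```

View pics/w1.png

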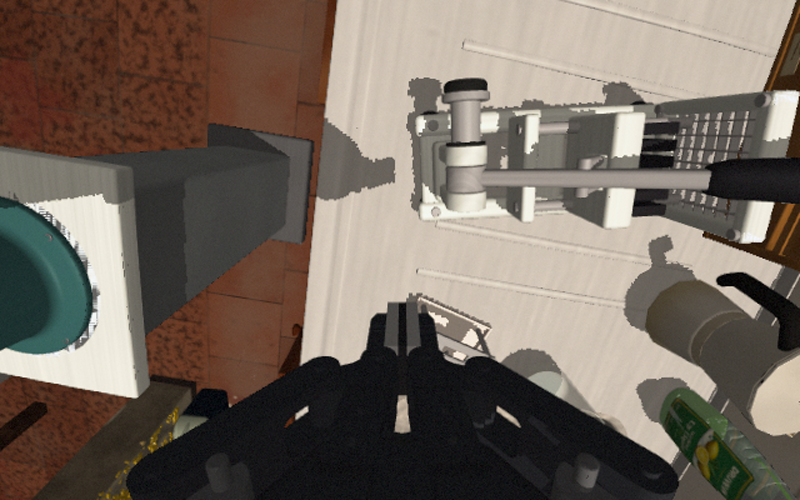

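Wrist view: cap at (466,85), shaft (467,120), ears at (466,153) and (462,198), lever going right; fingers shut at (403,310).

Run:
```python
from h import *
import pickle
s,c=pickle.load(open("w1.pkl","rb"));save(c,"w1c",(325,55,425,185),4.6)
```

```text
(no output)
```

View pics/w1c.png

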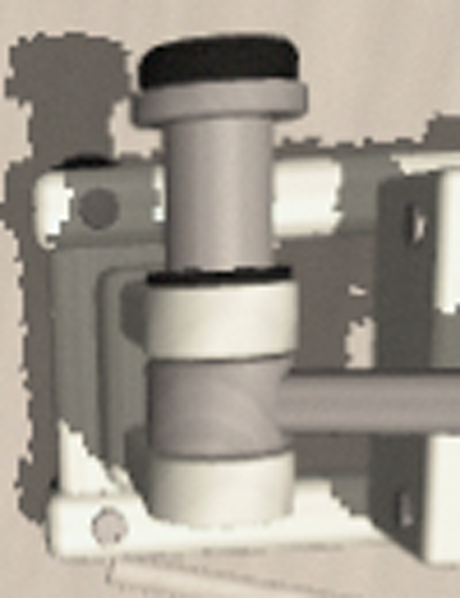

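Crop: shaft edges (167–272, y 180), disc 132–308 (y 100), cap 138–299 (y 60), ears 147–298 (y 320) and 147–295 (y 480), ear/lever boundaries at y 362 and 455.

Run:
```python
from h import *
import pickle
np.set_printoptions(precision=4,suppress=True)
s,c=pickle.load(open("w1.pkl","rb"));g=lambda x,y:(325+(x+.5)/4.6-.5,55+(y+.5)/4.6-.5)
P=[]
for n,a,b,y,z in [("cap",138,299,60,.105),("disc",132,308,100,.105),("shaft",167,272,180,.105),("shaft2",167,273,240,.105),("ear1",147,298,320,.105),("ear2",147,295,480,.105)]:
    A,B=onz(c,g(a,y),z,s),onz(c,g(b,y),z,s);P.append((A+B)[:2]/2);print(n,P[-1],np.linalg.norm(A-B)*1e3)
P=np.array(P);v=np.linalg.svd(P-P.mean(0))[2][0];v*=np.sign(v[1]);print("ydir",v,"yaw",np.arctan2(-v[0],v[1]),"res",(P-P.mean(0))@[-v[1],v[0]])
for y in(283,362,455,530): 
    q=onz(c,g(221,y),.121,s);print(y,q,(q[:2]-P.mean(0))@v)
for x,y in((222,40),): 
    q=onz(c,g(x,y),.1205,s);print("captop",q,(q[:2]-P.mean(0))@v)
print("mean",P.mean(0))
print("side base edge",onz(c,g(60,552),.02,s),onz(c,g(440,560),.02,s))
```

```text
cap [0.4945 0.2876] 31.46205922513562
disc [0.4964 0.2806] 34.67569337171185
shaft [0.4997 0.266 ] 21.03126492545857
shaft2 [0.5024 0.2549] 21.507601931102847
ear1 [0.5065 0.2396] 31.192739291071003
ear2 [0.5138 0.2072] 31.741628366302525
ydir [-0.234   0.9722] yaw 0.2362234240167645 res [ 0.0001 -0.0001  0.0001  0.0001 -0.0003  0.0001]
283 [0.5016 0.2466 0.121 ] -0.008946304443860093
362 [0.505  0.2321 0.121 ] -0.023854841089618998
455 [0.5092 0.2144 0.121 ] -0.0420908474914943
530 [0.5127 0.1995 0.121 ] -0.057386358725188415
captop [0.4921 0.2886 0.1205] 0.03406496716000664
mean [0.5022 0.256 ]
side base edge [0.4916 0.1668 0.02  ] [0.5999 0.1838 0.02  ]
```

Run:
```python
from h import *
import pickle
t=pickle.load(open("c0.pkl","rb"))["top"]
print("mug rim",onz(t,(268/1.25,262/1.25),.101),onz(t,(305/1.25,262/1.25),.101))
a=plan([.4884,.3133,.40],1.807);plan([.4884,.3133,.263],p0=[.4884,.3133,.40],y0=a)
```

```text
mug rim [0.56256392 0.4904248  0.101     ] [0.56263978 0.4226239  0.101     ]
rows 4 tilt [ 0.0006 -0.0005] yaw 1.7429
[36.4, 11.4, 1.1] -0.016
[36.2, 12.0, 1.1] -0.016
[36.0, 12.5, 1.1] -0.016
[35.8, 13.1, 1.1] -0.016
rows 4 tilt [ 0.0006 -0.0005] yaw 1.807
[0.0, 0.0, 34.2] 0.0
[0.0, 0.0, 34.2] 0.0
[0.0, 0.0, 34.2] 0.0
[0.0, 0.0, 34.2] 0.0
```

drive_tool([
  {"delta_pos":[36,11,1],"turn":-0.016,"jaw":-1},
  {"delta_pos":[36,12,1],"turn":-0.016,"jaw":-1},
  {"delta_pos":[36,13,1],"turn":-0.016,"jaw":-1},
  {"delta_pos":[36,13,1],"turn":-0.016,"jaw":-1},
  {"delta_pos":[0,0,35],"turn":0,"jaw":-1},
  {"delta_pos":[0,0,35],"turn":0,"jaw":-1},
  {"delta_pos":[0,0,35],"turn":0,"jaw":-1},
  {"delta_pos":[0,0,32],"turn":0,"jaw":-1},
])

```text
time: 2.78
tool_pos: [0.4887, 0.3087, 0.2617]
tcp_rot: [-1.952, -2.462, 0.002]
wrist_force: [0.2, -0.5, 0.5]
width: 0.001
grip_force: 0.0
```

drive_tool([
  {"delta_pos":[-3,0,0],"turn":0,"jaw":-1},
  {"delta_pos":[-3,0,0],"turn":0,"jaw":-1},
  {"delta_pos":[-2,0,0],"turn":0,"jaw":-1},
  {"delta_pos":[-2,0,0],"turn":0,"jaw":-1},
  {"delta_pos":[0,0,0],"turn":0,"jaw":-1},
])

```text
time: 3.2
tool_pos: [0.4923, 0.3004, 0.2663]
tcp_rot: [1.952, 2.461, 0.007]
wrist_force: [-1.3, 3.4, 0.1]
width: -0.0
grip_force: 1.3
```

drive_tool([
  {"delta_pos":[-2,0,0],"turn":0,"jaw":-1},
  {"delta_pos":[-2,0,0],"turn":0,"jaw":-1},
  {"delta_pos":[-2,0,0],"turn":0,"jaw":-1},
  {"delta_pos":[-2,0,0],"turn":0,"jaw":-1},
  {"delta_pos":[-2,0,0],"turn":0,"jaw":-1},
  {"delta_pos":[-2,0,0],"turn":0,"jaw":-1},
  {"delta_pos":[-2,0,0],"turn":0,"jaw":-1},
  {"delta_pos":[-2,0,0],"turn":0,"jaw":-1},
])

```text
time: 3.87
tool_pos: [0.4954, 0.2845, 0.2639]
tcp_rot: [1.95, 2.462, 0.002]
wrist_force: [0.2, 4.5, 3.2]
width: -0.001
grip_force: 2.3
```

drive_tool([
  {"delta_pos":[-2,0,0],"turn":0,"jaw":-1},
  {"delta_pos":[-2,0,0],"turn":0,"jaw":-1},
  {"delta_pos":[-1,0,0],"turn":0,"jaw":-1},
  {"delta_pos":[-1,0,0],"turn":0,"jaw":-1},
  {"delta_pos":[-1,0,0],"turn":0,"jaw":-1},
])

```text
time: 4.28
tool_pos: [0.4968, 0.2776, 0.2636]
tcp_rot: [1.951, 2.462, 0.0]
wrist_force: [1.0, 4.5, 1.4]
width: 0.003
grip_force: 2.1
```

drive_tool([
  {"delta_pos":[-1,0,0],"turn":0,"jaw":-1},
  {"delta_pos":[-1,0,0],"turn":0,"jaw":-1},
  {"delta_pos":[0,0,0],"turn":0,"jaw":-1},
])

```text
time: 4.53
tool_pos: [0.4972, 0.2756, 0.2636]
tcp_rot: [1.95, 2.462, -0.0]
wrist_force: [1.0, 5.2, 1.3]
width: -0.002
grip_force: 1.9
```

drive_tool([
  {"delta_pos":[-1,0,0],"turn":0,"jaw":-1},
  {"delta_pos":[0,0,0],"turn":0,"jaw":-1},
])

```text
time: 4.7
tool_pos: [0.4973, 0.2747, 0.2635]
tcp_rot: [1.95, 2.463, -0.0]
wrist_force: [2.4, 4.9, 0.8]
width: -0.004
grip_force: 1.9
```

drive_tool([
  {"delta_pos":[-1,0,0],"turn":0,"jaw":-1},
  {"delta_pos":[0,0,0],"turn":0,"jaw":-1},
])

```text
time: 4.87
tool_pos: [0.4976, 0.2738, 0.2635]
tcp_rot: [1.951, 2.463, -0.0]
wrist_force: [2.1, 4.6, 0.4]
width: 0.001
grip_force: 1.9
```

drive_tool([
  {"delta_pos":[-1,0,0],"turn":0,"jaw":-1},
  {"delta_pos":[0,0,0],"turn":0,"jaw":-1},
])

```text
time: 5.03
tool_pos: [0.4977, 0.273, 0.2635]
tcp_rot: [-1.951, -2.462, -0.001]
wrist_force: [1.8, 5.4, 0.8]
width: 0.0
grip_force: 2.6
```

drive_tool([
  {"delta_pos":[-1,0,0],"turn":0,"jaw":-1},
  {"delta_pos":[0,0,0],"turn":0,"jaw":-1},
])

```text
time: 5.2
tool_pos: [0.4979, 0.2724, 0.2636]
tcp_rot: [-1.951, -2.461, -0.002]
wrist_force: [1.6, 7.1, 0.7]
width: -0.003
grip_force: 3.6
```

drive_tool([
  {"delta_pos":[-1,0,0],"turn":0,"jaw":-1},
  {"delta_pos":[0,0,0],"turn":0,"jaw":-1},
])

```text
time: 5.37
tool_pos: [0.498, 0.2719, 0.2636]
tcp_rot: [-1.95, -2.461, -0.003]
wrist_force: [0.9, 8.9, -0.0]
width: 0.001
grip_force: 4.6
```

drive_tool([
  {"delta_pos":[-1,0,0],"turn":0,"jaw":-1},
  {"delta_pos":[0,0,0],"turn":0,"jaw":-1},
])

```text
time: 5.53
tool_pos: [0.4981, 0.2713, 0.2636]
tcp_rot: [-1.95, -2.46, -0.004]
wrist_force: [1.3, 11.9, 0.3]
width: 0.003
grip_force: 5.6
```

drive_tool([
  {"delta_pos":[10,0,0],"turn":0,"jaw":-1},
  {"delta_pos":[25,0,0],"turn":0,"jaw":-1},
  {"delta_pos":[0,0,-35],"turn":0,"jaw":-1},
  {"delta_pos":[0,0,-35],"turn":0,"jaw":-1},
  {"delta_pos":[0,0,-20],"turn":0,"jaw":-1},
])

```text
time: 5.95
tool_pos: [0.4901, 0.3039, 0.3554]
tcp_rot: [1.949, 2.463, -0.004]
wrist_force: [0.8, 0.0, 0.3]
width: 0.003
grip_force: 0.0
```

Run:
```python
from h import *
# view pose: camera above hole: hole world
O=np.array([.5099,.2239]);y=np.array([-.234,.9722]);h=O-.038*y;print("hole",h)
a=plan([.49,.13,.36],1.807)
```

```text
hole [0.518792  0.1869564]
rows 5 tilt [-0.0022 -0.0013] yaw 1.8028
[-33.8, -8.0, -0.9] -0.0008
[-33.8, -8.0, -0.9] -0.0008
[-33.8, -8.1, -0.9] -0.0008
[-33.8, -8.1, -0.9] -0.0008
[-33.8, -8.1, -0.9] -0.0008
```

Run:
```python
from h import *
a=plan([.538,.112,.30],1.807)
```

```text
rows 6 tilt [-0.0022 -0.0013] yaw 1.8028
[-33.0, 0.4, 9.2] -0.0007
[-33.0, 0.4, 9.2] -0.0007
[-33.0, 0.4, 9.2] -0.0007
[-33.0, 0.4, 9.2] -0.0007
[-33.0, 0.3, 9.2] -0.0007
[-33.0, 0.3, 9.2] -0.0007
```

drive_tool([
  {"delta_pos":[-33,0,0],"turn":0,"jaw":-1},
  {"delta_pos":[-33,0,0],"turn":0,"jaw":-1},
  {"delta_pos":[-33,0,0],"turn":0,"jaw":-1},
  {"delta_pos":[-33,1,5],"turn":-0.002,"jaw":-1},
  {"delta_pos":[-33,1,25],"turn":-0.002,"jaw":-1},
  {"delta_pos":[-33,0,25],"turn":0,"jaw":-1},
  {"delta_pos":[0,0,0],"turn":0,"jaw":-1},
  {"delta_pos":[0,0,0],"turn":0,"jaw":-1},
])

```text
time: 6.62
tool_pos: [0.5361, 0.1095, 0.2954]
tcp_rot: [-1.947, -2.459, 0.011]
wrist_force: [-0.5, 0.6, 0.2]
width: -0.001
grip_force: 0.0
```

Run:
```python
from h import *
import pickle
s=bot.read_state();c=bot.read_camera("wrist");pickle.dump((s,c),open("w2.pkl","wb"))
u=proj(c,[.5188,.187,.116],s)[0];print(u,s["tool_pos"],s["time"])
x0,y0=int(u[0])-80,max(0,int(u[1])-90);print(x0,y0);save(c,"w2",(x0,y0,x0+160,y0+140),4)
```

```text
[324.98531147 112.27773541] [0.53608622 0.10951547 0.29543884] 6.6167
244 22
```

View pics/w2.png

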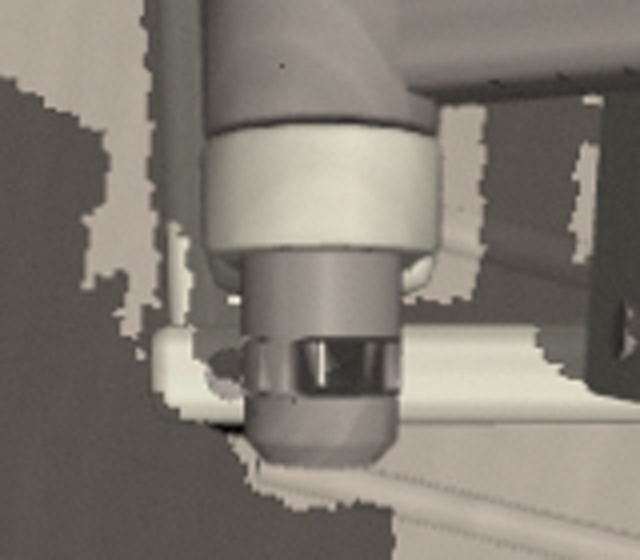

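Wrist close-up: pin now through, tip edges 243–400 (x), hole band at y 337–395 with the dark mouth at about x 300–385, right of the pin centre 321, so it leans to +x.

Run:
```python
from h import *
import pickle
s,c=pickle.load(open("w2.pkl","rb"));g=cv2.cvtColor(c["pixels"],cv2.COLOR_RGB2GRAY)
print("cols 300..349")
for y in range(102,126): print(y,g[y,302:348])
im=c["pixels"][98:142,298:350,::-1].astype(float);im=np.clip(im*1.6,0,255).astype(np.uint8)
cv2.imwrite("pics/w2z.png",cv2.resize(im,None,fx=12,fy=12,interpolation=cv2.INTER_NEAREST))
```

```text
cols 300..349
102 [102  99  70  74  85  92  97 100 111 115 121 129 133 136 135 140 141 144
 146 150 155 158 166 169 170 165 160 158 153 147 149 147 144 139 139 133
 134 129 122 119 113  96  83  90  88  89]
103 [ 95  98  72  73  84  91  97 101 108 114 119 129 133 136 138 139 141 143
 147 149 153 161 166 170 169 166 162 157 153 153 148 147 143 141 139 137
 133 129 123 120 112  96  97 136 135 133]
104 [106 103  71  72  82  90  99 103 106 114 120 127 133 135 134 139 141 144
 145 151 154 159 165 170 165 165 163 158 153 150 149 147 146 141 140 138
 132 127 121 117 111 102 130 169 170 168]
105 [105 104  76  78  86  91  99 101 108 113 120 128 131 135 134 138 142 141
 142 146 148 154 157 164 163 160 157 153 150 146 143 141 139 139 137 133
 130 127 120 114 109  99 133 175 174 175]
106 [106 105 108 123 103  86  79  67  83 101 116 122 126 131 134 137 135 117
  97  80  80  83  88  83  82  84  83  81  79  78  78  77  79  78  73  72
  73  73  73  71  70  77 132 186 187 187]
107 [110 108 116  93  79  88  83  75  88 105 119 123 128 134 123  97  74  63
  70  81  95  76 122  68  62  63  60  62  61  62 
[... 2821 characters left out ...]
6 135 141
 140 141 143 145 147 150 151 150 151 156 155 151 154 153 152 146 140 135
 133 128 120 112 106 132 205 204 204 204]
123 [195 198 195  76  68  79  88  99 104 107 110 115 117 126 127 134 136 141
 140 143 145 147 148 149 151 151 156 155 154 155 152 152 150 141 134 133
 130 127 120 112 105 125 192 191 192 191]
124 [188 186 186  74  68  73  88 103 108 109 114 117 121 128 131 134 137 138
 140 142 144 147 149 150 151 152 152 155 153 154 154 152 145 137 136 133
 128 126 119 111 101 121 184 183 183 181]
125 [181 180 179  75  72  69  88  99 104 109 115 120 121 127 133 135 135 140
 140 146 143 145 147 150 150 149 149 155 155 154 156 149 141 135 136 131
 132 126 118 108  99 119 175 175 176 175]
```

View pics/w2z.png

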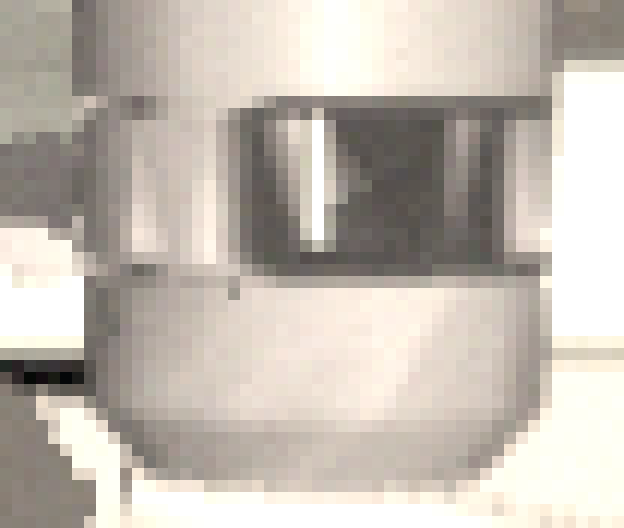

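Zoom: band between columns 304.7 and 343.7; throat about 325–336, a wide chamfered mouth, so the hole leans about 0.3–0.45 rad to +x.

Run:
```python
from h import *
import pickle
np.set_printoptions(precision=4,suppress=True)
s,c=pickle.load(open("w2.pkl","rb"))
O=np.array([.5099,.2239]);v=np.array([-.234,.9722]);u=np.array([.9722,.234])
def ch(p): d=p[:2]-O;return np.array([d@u,d@v])*1e3
a,b=onz(c,(304.5,113),.105,s),onz(c,(343.5,113),.105,s);print("axis",ch((a+b)/2),np.linalg.norm(a-b))
a,b=onz(c,(304.5,92),.105,s),onz(c,(343.5,92),.105,s);print("axis near ear",ch((a+b)/2),np.linalg.norm(a-b))
print("band y",ch(onz(c,(324,105.8),.116,s)),ch(onz(c,(324,120.3),.116,s)),"throat",ch(onz(c,(325,113),.112,s)),ch(onz(c,(336,113),.112,s)))
cs=pickle.load(open("c0.pkl","rb"));t=cs["top"];sd=cs["side"]
print("grip",tri(ray(t,(423.5,219.6)),ray(sd,(329.3,240.5))))
a=plan([.515,-.05,.33],1.235)
```

```text
axis [ -0.4993 -38.5291] 0.021620718551611372
axis near ear [ -0.4883 -27.5507] 0.021170234846242218
band y [ -0.487 -34.764] [ -0.4938 -41.9634] throat [  0.0383 -38.3973] [  5.8658 -38.4121]
grip (array([0.5401, 0.0157, 0.0883]), [np.float64(1.7427688791618843), np.float64(1.7427688791618754)])
rows 5 tilt [-0.0001 -0.0051] yaw 1.8038
[-30.3, -11.7, -6.6] 0.1138
[-31.4, -8.2, -6.6] 0.1138
[-32.1, -4.5, -6.6] 0.1138
[-32.4, -0.9, -6.6] 0.1138
[-32.3, 2.8, -6.6] 0.1138
```

drive_tool([
  {"delta_pos":[-30,-12,-7],"turn":0.114,"jaw":1},
  {"delta_pos":[-31,-8,-7],"turn":0.114,"jaw":1},
  {"delta_pos":[-32,-5,-7],"turn":0.114,"jaw":1},
  {"delta_pos":[-32,-1,-7],"turn":0.114,"jaw":1},
  {"delta_pos":[-32,3,-7],"turn":0.113,"jaw":1},
  {"delta_pos":[0,0,0],"turn":0,"jaw":1},
  {"delta_pos":[0,0,0],"turn":0,"jaw":1},
  {"delta_pos":[0,0,0],"turn":0,"jaw":1},
])

```text
time: 7.33
tool_pos: [0.5159, -0.0465, 0.3344]
tcp_rot: [2.558, 1.823, 0.001]
wrist_force: [-0.6, 0.5, 0.1]
width: 1.001
grip_force: 0.0
```

Run:
```python
from h import *
import pickle
s=bot.read_state();c=bot.read_camera("wrist");pickle.dump((s,c),open("w3.pkl","wb"))
u=proj(c,[.5401,.0157,.09],s)[0];print(u,s["tool_pos"],s["time"],s["width"])
x0,y0=int(u[0])-100,max(0,int(u[1])-80);print(x0,y0);save(c,"w3",(x0,y0,x0+200,y0+150),4)
```

```text
[323.50822538 129.0758984 ] [ 0.51587695 -0.04652929  0.33437233] 7.3333 1.001036259609027
223 49
```

View pics/w3.png

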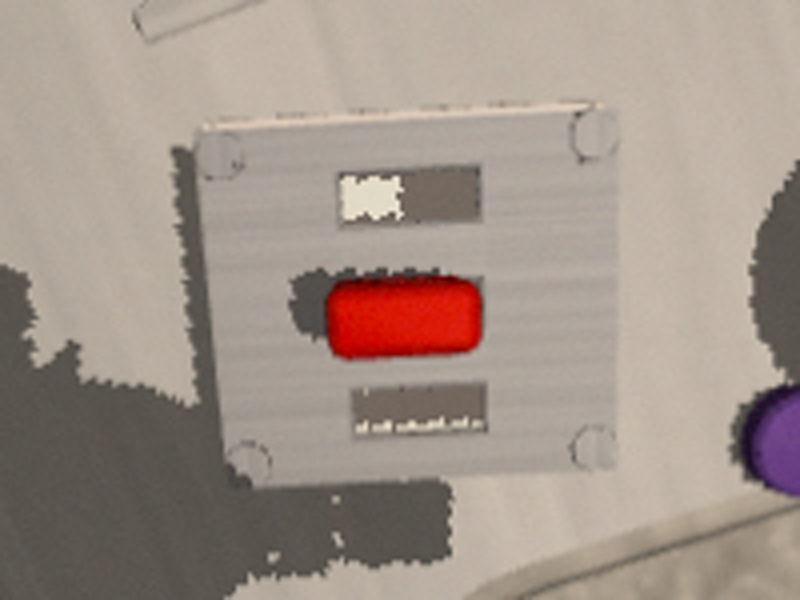

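Stand seen from above: plate corners (200,128), (612,103), (228,490), (612,470); red grip spans x 327–484, y 276–360, slots parallel to its length.

Run:
```python
from h import *
import pickle
np.set_printoptions(precision=4,suppress=True)
s,c=pickle.load(open("w3.pkl","rb"));g=lambda x,y:(223+(x+.5)/4-.5,49+(y+.5)/4-.5)
tl,tr,bl,br=[onz(c,g(*p),.064,s)[:2] for p in((200,128),(612,103),(228,490),(612,470))]
an=lambda d:np.arctan2(d[1],d[0])
print(tl,tr,bl,br,"len",[np.linalg.norm(a-b) for a,b in((tl,tr),(bl,br),(tl,bl),(tr,br))],"yaw",an(tr-tl),an(br-bl),an(tl-bl)-np.pi/2,an(tr-br)-np.pi/2)
ctr=(tl+tr+bl+br)/4;print("ctr",ctr)
h=cv2.cvtColor(c["pixels"],cv2.COLOR_RGB2HSV);m=(((h[...,0]<8)|(h[...,0]>172))&(h[...,1]>180)&(h[...,2]>60)).astype(np.uint8);m[:,:223]=0;m[:,423:]=0
cs,_=cv2.findContours(m,0,1);k=max(cs,key=cv2.contourArea);r=cv2.minAreaRect(k);print(r)
b=cv2.boxPoints(r);w=np.array([onz(c,p,.103,s)[:2] for p in b]);print(w,w.mean(0),[np.linalg.norm(w[i]-w[i-1]) for i in range(4)],[an(w[i]-w[i-1]) for i in range(4)])
for q in (-.28,-.3):
    print("grip from stand",q,ctr+np.array([np.cos(q),np.sin(q)])*-.0025)
# slots
for p in((338,172),(478,166),(352,390),(487,384)): print("slot",onz(c,g(*p),.064,s))
```

```text
[0.5132 0.0635] [0.5931 0.041 ] [ 0.4911 -0.0079] [ 0.5729 -0.0313] len [np.float64(0.08303245198915545), np.float64(0.0850882585020719), np.float64(0.07472060688629477), np.float64(0.07501696539995893)] yaw -0.27425762078587423 -0.2780455093366251 -0.3006352966643997 -0.2731316260858545
ctr [0.5426 0.0163]
((323.21685791015625, 127.62016296386719), (19.341650009155273, 38.10515594482422), 86.98721313476562)
[[0.5294 0.0277]
 [0.5551 0.0203]
 [0.5517 0.0074]
 [0.5255 0.0149]] [0.5404 0.0176] [np.float64(0.013368811407545499), np.float64(0.02669064251392851), np.float64(0.013344361225342705), np.float64(0.027239879770581447)] [np.float64(1.2747681308296384), np.float64(-0.2802785541812399), np.float64(-1.825692259541998), np.float64(2.8623086210827395)]
grip from stand -0.28 [0.5402 0.017 ]
grip from stand -0.3 [0.5402 0.0171]
slot [0.5367 0.0464 0.064 ]
slot [0.564  0.0382 0.064 ]
slot [0.5245 0.0038 0.064 ]
slot [ 0.5524 -0.0044  0.064 ]
```

Run:
```python
from h import *
import pickle
t=pickle.load(open("c0.pkl","rb"))["top"]
print("glass rim",[onz(t,(x/1.25,y/1.25),.092)[:2].round(3) for x,y in((570,195),(530,195),(550,178))],"base",onz(t,(542/1.25,208/1.25),0))
plan([.5402,.0173,.33],1.291)
```

```text
glass rim [array([ 0.693, -0.069]), array([0.692, 0.007]), array([ 0.726, -0.033])] base [ 0.69481289 -0.03890088  0.        ]
rows 2 tilt [ 0.0004 -0.0001] yaw 1.2392
[34.0, 1.2, 2.0] -0.0259
[33.9, 2.1, 2.0] -0.0259
```

Glass is well clear.

drive_tool([
  {"delta_pos":[34,1,2],"turn":-0.026,"jaw":0.2},
  {"delta_pos":[34,2,2],"turn":-0.026,"jaw":0.2},
  {"delta_pos":[0,0,20],"turn":0,"jaw":0.2},
  {"delta_pos":[0,0,20],"turn":0,"jaw":0.2},
  {"delta_pos":[0,0,20],"turn":0,"jaw":0.2},
  {"delta_pos":[0,0,0],"turn":0,"jaw":0.2},
  {"delta_pos":[0,0,0],"turn":0,"jaw":0.2},
])

```text
time: 7.97
tool_pos: [0.5391, 0.0176, 0.2682]
tcp_rot: [-2.507, -1.889, 0.005]
wrist_force: [-0.3, 0.5, 0.4]
width: 0.598
grip_force: 0.0
```

Run:
```python
from h import *
s=bot.read_state();print(s["width"],s["tool_pos"]);plan([.5402,.0173,.247],1.291)
```

```text
0.5977443748831188 [0.5391401  0.01756204 0.26817421]
rows 1 tilt [-0.001  -0.0041] yaw 1.2916
[0.0, 1.1, 21.2] 0.0006
```

drive_tool([
  {"delta_pos":[0,1,11],"turn":0,"jaw":0.2},
  {"delta_pos":[0,0,10],"turn":0,"jaw":0.2},
  {"delta_pos":[0,0,0],"turn":0,"jaw":0.2},
  {"delta_pos":[0,0,0],"turn":0,"jaw":-0.3},
  {"delta_pos":[0,0,0],"turn":0,"jaw":-1},
  {"delta_pos":[0,0,0],"turn":0,"jaw":-1},
  {"delta_pos":[0,0,0],"turn":0,"jaw":-1},
  {"delta_pos":[0,0,0],"turn":0,"jaw":-1},
], grip_force=60)

```text
time: 8.63
tool_pos: [0.5412, 0.0156, 0.2492]
tcp_rot: [2.511, 1.887, 0.001]
wrist_force: [-0.4, -0.1, 1.1]
width: 0.315
grip_force: 59.1
```

Run:
```python
from h import *
s=bot.read_state();print(s)
```

```text
{'time': 8.6333, 'q': array([-1.71069709e-02,  1.63168879e-01,  2.03506973e+00, -1.19953332e-05,
        9.42460540e-01,  2.65119372e-01]), 'joint_vel': array([ 0.00043461, -0.00011149, -0.00025727, -0.00021138, -0.0004687 ,
        0.00077062]), 'joint_torque': array([ 5.97926904e-02, -3.98696816e+01, -3.07434297e+01,  3.63176200e-02,
        1.60724652e-02,  7.29393323e-04]), 'tool_pos': array([0.54120972, 0.01564259, 0.24916357]), 'tcp_rot': array([2.51134405e+00, 1.88659963e+00, 1.09800808e-03]), 'wrist_force': array([-0.36674198, -0.09541587,  1.09473332]), 'torque': array([0.01389975, 0.04373996, 0.01325274]), 'grip_force': 59.05759155750275, 'width': 0.31537458539949126}
```

Run:
```python
from h import *
plan([.527,.187,.392],1.807,p0=[.5412,.0156,.392],y0=1.291)
```

```text
rows 5 tilt [0.0002 0.0009] yaw 1.291
[32.2, -12.2, -0.0] -0.1032
[33.2, -8.8, -0.0] -0.1032
[34.0, -5.3, -0.0] -0.1032
[34.3, -1.8, -0.0] -0.1032
[34.4, 1.7, -0.0] -0.1032
```

drive_tool([
  {"delta_pos":[0,0,-10],"turn":0,"jaw":-1},
  {"delta_pos":[0,0,-25],"turn":0,"jaw":-1},
  {"delta_pos":[0,0,-35],"turn":0,"jaw":-1},
  {"delta_pos":[0,0,-35],"turn":0,"jaw":-1},
  {"delta_pos":[0,0,-38],"turn":0,"jaw":-1},
  {"delta_pos":[0,0,0],"turn":0,"jaw":-1},
])

```text
time: 9.13
tool_pos: [0.5436, 0.0157, 0.402]
tcp_rot: [2.504, 1.881, 0.02]
wrist_force: [1.4, -0.1, 0.5]
width: 0.314
grip_force: 59.1
```

drive_tool([
  {"delta_pos":[32,-12,0],"turn":-0.103,"jaw":-1},
  {"delta_pos":[33,-9,0],"turn":-0.103,"jaw":-1},
  {"delta_pos":[34,-5,0],"turn":-0.103,"jaw":-1},
  {"delta_pos":[34,-2,0],"turn":-0.103,"jaw":-1},
  {"delta_pos":[34,2,0],"turn":-0.103,"jaw":-1},
  {"delta_pos":[0,0,0],"turn":0,"jaw":-1},
  {"delta_pos":[0,0,0],"turn":0,"jaw":-1},
  {"delta_pos":[0,0,0],"turn":0,"jaw":-1},
])

```text
time: 9.8
tool_pos: [0.5275, 0.1861, 0.392]
tcp_rot: [1.948, 2.464, -0.0]
wrist_force: [0.5, -0.9, -0.4]
width: 0.318
grip_force: 59.1
```

Run:
```python
from h import *
import pickle
np.set_printoptions(precision=4,suppress=True)
s=bot.read_state();c=bot.read_camera("wrist");pickle.dump((s,c),open("w4.pkl","wb"))
T=np.eye(4);T[:3,:3]=R.from_rotvec(s["tcp_rot"]).as_matrix();T[:3,3]=s["tool_pos"]
print(s["tool_pos"],T[:3,:3],s["time"],s["wrist_force"])
P=lambda q:(T@np.array([*q,1]))[:3]
for n,q in dict(tip=(.0014,-.005,.240),org=(.0014,-.005,.198),grip=(.0014,0,.160)).items(): print(n,proj(c,P(q),s),P(q))
print("hole",proj(c,[.5188,.187,.116],s))
save(c,"w4",(220,60,420,210),4)
```

```text
[0.5275 0.1861 0.392 ] [[-0.231   0.973   0.0003]
 [ 0.973   0.231  -0.0005]
 [-0.0005  0.0002 -1.    ]] 9.8 [ 0.5317 -0.9096 -0.3557]
tip [[314.399  211.2987]] [0.5224 0.1862 0.152 ]
org [[312.853  233.9241]] [0.5224 0.1862 0.194 ]
grip [[320.0287 264.7714]] [0.5273 0.1874 0.232 ]
hole [[311.7671 195.7617]]
```

View pics/w4.png

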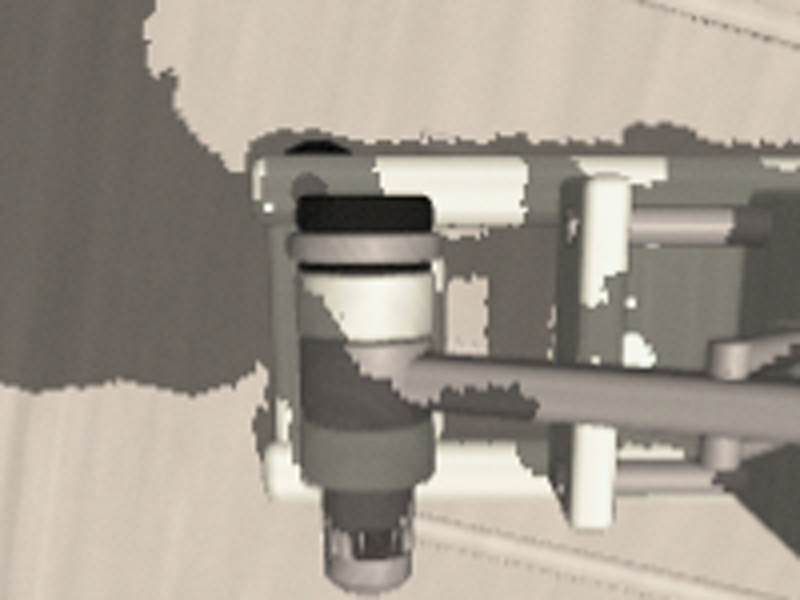

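Head now flush against the washer (cap at (365,212)), pin end and hole at (370,540); the leg tip lies just below this crop near source row 211.

Run:
```python
from h import *
import pickle
s,c=pickle.load(open("w4.pkl","rb"));g=cv2.cvtColor(c["pixels"],cv2.COLOR_RGB2GRAY)
for y in range(186,250,2): print(y,*g[y,296:346])
```

```text
186 196 197 197 198 131 73 75 77 83 87 88 87 89 89 87 95 92 90 89 90 89 85 83 83 79 78 117 133 199 199 200 198 200 200 201 200 200 201 201 203 205 203 202 204 201 200 200 200 198 200
188 199 199 198 200 168 88 79 76 82 85 89 86 90 88 89 91 92 90 88 87 85 86 86 83 79 79 123 127 190 174 191 184 202 203 201 199 199 202 201 202 205 204 204 201 204 200 201 202 199 201
190 200 200 202 201 173 124 114 76 81 86 88 90 89 91 92 93 90 89 93 87 88 87 85 83 154 141 107 185 217 213 209 203 197 195 189 183 187 186 175 193 204 205 203 203 202 200 203 200 201 202
192 197 201 199 199 180 90 110 98 115 82 87 90 85 81 79 78 81 79 81 79 73 71 97 89 94 131 127 175 215 216 219 218 219 220 221 219 217 214 211 206 200 197 186 189 177 183 181 195 184 203
194 199 198 199 200 219 94 113 143 140 147 161 115 79 86 150 63 64 70 77 66 66 71 122 74 106 157 149 155 195 197 202 202 207 210 211 212 214 215 215 216 216 214 214 216 213 211 213 213 208 200
196 198 198 199 202 200 92 108 162 142 150 175 144 79 69 128 65 68 67 67 68 66 75 94 68 101 169 167 163 202 188 196 192 196 178 192 189 190 198 201 202 199 205 205 206 
[... 4230 characters left out ...]
70 74 76 73 77 98 189 200 197 195 196 194 197 177 196
242 97 98 109 42 31 28 31 30 37 30 29 32 37 28 34 28 34 29 31 33 29 32 40 27 29 28 35 28 37 153 110 73 72 74 69 64 66 67 120 180 198 200 200 199 199 198 200 200 199 171
244 10 18 25 30 33 30 35 29 38 28 31 37 33 30 33 35 29 33 34 32 37 38 35 34 30 29 39 34 28 116 118 74 72 72 71 70 67 68 114 198 199 200 199 198 199 199 199 202 195 62
246 12 9 25 36 36 40 31 35 30 33 34 33 35 34 35 40 37 36 30 34 30 29 27 29 31 33 28 36 35 53 57 44 44 42 42 44 41 42 43 55 77 75 77 75 75 102 134 139 196 61
248 10 13 23 27 26 30 33 37 20 21 22 21 29 27 22 27 24 20 20 22 21 26 21 24 21 23 21 21 22 26 21 27 27 21 21 23 24 24 23 22 20 19 22 22 28 35 30 33 28 43
```

drive_tool([
  {"delta_pos":[1,-1.4,10],"turn":0,"jaw":-1},
  {"delta_pos":[0,0,10],"turn":0,"jaw":-1},
  {"delta_pos":[0,0,10],"turn":0,"jaw":-1},
  {"delta_pos":[0,0,0],"turn":0,"jaw":-1},
  {"delta_pos":[0,0,0],"turn":0,"jaw":-1},
])

```text
time: 10.27
tool_pos: [0.5255, 0.1861, 0.3598]
tcp_rot: [-1.948, -2.462, 0.004]
wrist_force: [-0.6, -0.2, 0.4]
width: 0.313
grip_force: 59.1
```

```bash
cat >> h.py <<'E'
O=np.array([.5099,.2239]);V=np.array([-.234,.9722]);U=np.array([.9722,.234])
def tipchip(s,off=(.0014,-.0042,.240)):
    p=s["tool_pos"]+R.from_rotvec(s["tcp_rot"]).as_matrix()@np.array(off);d=p[:2]-O
    return p,np.array([d@U,d@V,p[2]-.105])*1e3
E
python3 - <<'E'
from h import *
import pickle
np.set_printoptions(precision=4,suppress=True)
s=bot.read_state();c=bot.read_camera("wrist");pickle.dump((s,c),open("w5.pkl","wb"))
p,k=tipchip(s);m=R.from_rotvec(s["tcp_rot"]).as_matrix();print("tip chip",k,proj(c,p,s),"yaw",np.arctan2(m[1,0],m[0,0]),m[2,:2],s["wrist_force"])
h=O-.0384*V;print("hole",proj(c,[*h,.116],s),proj(c,[*(h+.003*U),.112],s))
save(c,"w5",(265,140,375,250),5.4)
E
```

```text
tip chip [  1.3334 -39.0857  14.8207] [[315.3819 211.2983]] yaw 1.8028373985216972 [-0.0002 -0.0034] [-0.5922 -0.1769  0.3707]
hole [[313.8718 208.8523]] [[317.5905 207.1674]]
```

View pics/w5.png

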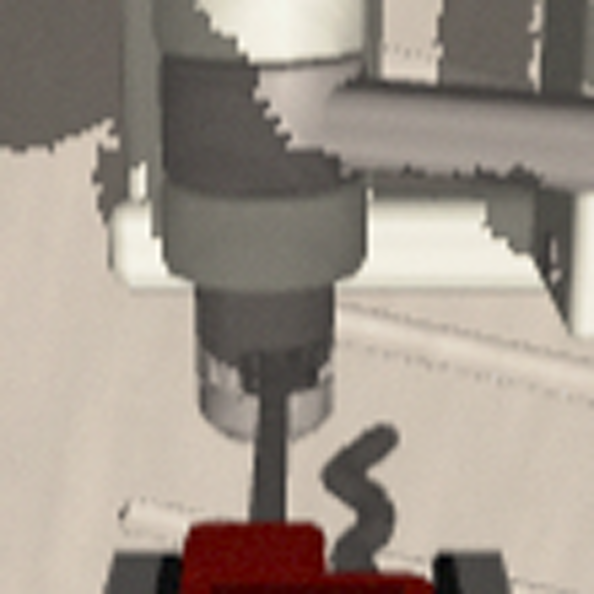

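Close-up: leg at x≈271 in front of the pin (edges 197–333), bow's flared end at (385,437), hole band y 350–392.

Run:
```python
from h import *
import pickle
np.set_printoptions(precision=2,suppress=True)
for n in("w4","w5"):
    s,c=pickle.load(open(n+".pkl","rb"));M=R.from_rotvec(s["tcp_rot"]).as_matrix()
    for xt in(0,.0014):
        for z in (0,.003):
            f=lambda x,zz:proj(c,s["tool_pos"]+M@np.array([xt,-.0042+x,.198-z-zz]),s)[0]
            print(n,xt,z,"bowtip",f(.0155,-.024),"tip",f(0,-.042),"foot",f(-.009,.013),"g bottom R",f(.019,.024))
s,c=pickle.load(open("w5.pkl","rb"));g=cv2.cvtColor(c["pixels"],cv2.COLOR_RGB2GRAY)
for y in range(200,224): print(y,*g[y,299:346])
r=c["pixels"][225:262,295:350,0].astype(int)-c["pixels"][225:262,295:350,1];print("red rows first",[(295+j,225+int(np.argmax(r[:,j]>50))) for j in range(0,55,4)])
```

```text
w4 0 0 bowtip [335.48 221.67] tip [315.39 212.9 ] foot [299.16 245.01] g bottom R [345.3  253.94]
w4 0 0.003 bowtip [335.67 223.27] tip [315.31 214.27] foot [298.79 247.33] g bottom R [345.72 256.56]
w4 0.0014 0 bowtip [335.51 219.96] tip [315.38 211.3 ] foot [299.1  243.01] g bottom R [345.37 251.84]
w4 0.0014 0.003 bowtip [335.71 221.53] tip [315.3  212.65] foot [298.73 245.3 ] g bottom R [345.8  254.43]
w5 0 0 bowtip [335.48 221.67] tip [315.39 212.9 ] foot [299.16 245.01] g bottom R [345.3  253.94]
w5 0 0.003 bowtip [335.67 223.27] tip [315.31 214.27] foot [298.79 247.32] g bottom R [345.72 256.56]
w5 0.0014 0 bowtip [335.51 219.95] tip [315.38 211.3 ] foot [299.1  243.01] g bottom R [345.37 251.84]
w5 0.0014 0.003 bowtip [335.7  221.53] tip [315.3  212.65] foot [298.72 245.3 ] g bottom R [345.79 254.43]
200 194 196 101 72 74 73 77 83 88 86 87 88 87 90 87 88 89 85 86 87 85 84 78 80 77 75 70 90 209 213 213 214 214 217 219 219 215 212 210 206 201 195 189 184 180 179 179
201 196 196 100 68 77 76 79 82 84 88 87 87 89 86 86 92 87 89 88 86 85 83 81 83 77 74 70 100 200 204 203 206 209 2
[... 3458 characters left out ...]
02 198 200 201 193 172 161 146 145 153 87 65 66 68 67 65 138 146 175 184 197 195 193 194 193 196 195 196 145 97 71 73 72 75 76 72 106 196 194 194 196 197 196 198
222 195 199 198 201 202 202 199 201 201 194 185 183 186 90 66 65 66 67 64 156 182 198 198 197 194 193 194 194 195 159 137 80 70 74 77 78 76 75 76 141 195 195 196 196 196 197 198
223 199 201 201 198 201 200 197 200 201 198 200 198 197 93 71 69 67 68 63 161 195 198 197 196 193 196 192 194 157 95 68 70 75 77 74 78 72 74 136 182 192 193 194 197 197 196 197
red rows first [(295, 225), (299, 240), (303, 237), (307, 237), (311, 237), (315, 237), (319, 237), (323, 238), (327, 246), (331, 246), (335, 246), (339, 247), (343, 247), (347, 225)]
```

drive_tool([
  {"delta_pos":[2,1.7,0],"turn":-0.004,"jaw":-1},
  {"delta_pos":[0,0,2],"turn":0,"jaw":-1},
  {"delta_pos":[0,0,2],"turn":0,"jaw":-1},
  {"delta_pos":[0,0,0],"turn":0,"jaw":-1},
  {"delta_pos":[0,0,0],"turn":0,"jaw":-1},
])

```text
time: 10.73
tool_pos: [0.5272, 0.1892, 0.3577]
tcp_rot: [-1.943, -2.469, 0.0]
wrist_force: [-0.2, 0.3, 0.4]
width: 0.318
grip_force: 59.1
```

```bash
cat >> h.py <<'E'
OFF=(-.0002,-.0042,.240)
def st():
    s=bot.read_state();p,k=tipchip(s,OFF);f=s["wrist_force"];print("t",s["time"],"tip",k.round(2),"F chip",round(f[:2]@U,2),round(f[:2]@V,2),round(f[2],2),"M",s["torque"].round(2))
E
python3 -c "
from h import *
import pickle
st();s=bot.read_state();c=bot.read_camera('wrist');pickle.dump((s,c),open('w6.pkl','wb'))
g=cv2.cvtColor(c['pixels'],cv2.COLOR_RGB2GRAY)
h=O-.0384*V;print(proj(c,[*h,.116],s),proj(c,tipchip(s,OFF)[0],s))
for y in range(203,226): print(y,*g[y,295:335])
"
```

```text
t 10.7333 tip [  4.48 -38.02  12.65] F chip -0.12 0.38 0.37 M [-0.    0.02  0.03]
[[309.98337922 212.80724585]] [[315.39881965 213.12993231]]
203 196 195 129 69 74 75 80 82 86 85 86 87 89 88 90 92 87 87 86 87 84 84 85 83 76 74 73 69 168 205 207 210 211 212 215 216 219 216 219 214
204 196 195 132 72 73 74 79 83 88 87 89 89 86 89 85 88 88 89 87 89 87 84 81 81 81 75 69 69 165 199 200 199 203 207 208 212 213 213 216 213
205 198 198 134 69 73 78 80 82 86 87 87 88 88 88 89 88 86 86 87 87 85 82 80 81 78 76 75 67 152 186 192 192 195 200 198 202 203 205 207 208
206 193 195 154 72 73 75 77 83 87 87 87 86 88 88 92 91 87 88 88 87 86 85 84 82 77 72 69 62 159 189 192 172 192 187 193 193 199 197 200 198
207 194 194 149 70 94 68 75 122 134 82 85 88 88 89 90 89 89 86 85 84 88 82 75 78 67 64 68 67 163 195 195 184 192 189 194 171 191 183 188 189
208 195 198 135 90 111 105 112 143 152 134 143 139 84 83 80 82 83 77 78 77 72 74 70 66 64 67 72 119 162 197 195 195 195 195 197 184 192 188 191 173
209 197 194 154 95 111 130 133 144 147 150 134 116 92 128 69 71 70 74 71 68 60 59 71 67 63 108 121 149 163 197 19
[... 1771 characters left out ...]
68 172 172 173 102 66 67 67 66 66 134 145 126 157 184 195 197 197 196 198 195 196 144 96 67 71 75
222 199 200 198 202 177 127 135 137 150 152 158 163 166 165 166 169 173 91 65 68 71 66 67 132 139 133 186 196 194 196 196 197 195 159 136 81 70 73 71 78
223 199 200 199 199 202 177 154 125 132 135 148 157 162 159 160 166 168 91 69 66 67 64 67 127 155 176 195 192 196 194 195 197 160 95 68 70 72 78 76 76
224 197 198 199 199 201 201 187 175 133 121 132 139 143 148 150 150 156 72 66 67 70 65 66 150 186 196 195 193 195 195 196 160 95 68 68 73 74 76 74 73
225 199 198 198 199 198 200 199 202 178 144 163 144 146 148 151 151 151 64 66 71 67 66 62 161 197 196 195 191 191 195 158 98 67 68 66 74 74 71 71 92
```

drive_tool([
  {"delta_pos":[-0.3,-1.1,1],"turn":0,"jaw":-1},
  {"delta_pos":[0,0,1],"turn":0,"jaw":-1},
  {"delta_pos":[0,0,1],"turn":0,"jaw":-1},
  {"delta_pos":[0,0,0],"turn":0,"jaw":-1},
])

```text
time: 11.12
tool_pos: [0.5261, 0.1885, 0.3544]
tcp_rot: [-1.943, -2.468, 0.001]
wrist_force: [0.2, 0.0, -1.3]
width: 0.315
grip_force: 59.1
```

```bash
python3 -c "from h import *;st()"
```

```text
t 11.1167 tip [  3.18 -38.42   9.41] F chip 0.2 -0.02 -1.34 M [ 0.01  0.02 -0.01]
```

drive_tool([
  {"delta_pos":[0,0,1],"turn":0,"jaw":-1},
  {"delta_pos":[0,0,1],"turn":0,"jaw":-1},
  {"delta_pos":[0,0,0],"turn":0,"jaw":-1},
])

```text
time: 11.37
tool_pos: [0.5262, 0.1885, 0.3524]
tcp_rot: [-1.943, -2.468, 0.0]
wrist_force: [0.0, 0.4, 0.4]
width: 0.31
grip_force: 59.1
```

```bash
python3 -c "from h import *;st()"
```

```text
t 11.3667 tip [  3.24 -38.43   7.42] F chip 0.09 0.36 0.41 M [ 0.01 -0.06  0.07]
```

drive_tool([
  {"delta_pos":[0,0,1],"turn":0,"jaw":-1},
  {"delta_pos":[0,0,1],"turn":0,"jaw":-1},
  {"delta_pos":[0,0,0],"turn":0,"jaw":-1},
])

```text
time: 11.62
tool_pos: [0.5259, 0.1884, 0.3502]
tcp_rot: [-1.943, -2.468, 0.002]
wrist_force: [-1.4, -0.6, -0.0]
width: 0.314
grip_force: 59.2
```

```bash
python3 -c "from h import *;st()"
```

```text
t 11.6167 tip [  2.74 -38.44   5.23] F chip -1.51 -0.27 -0.0 M [-0.09  0.28  0.  ]
```

drive_tool([
  {"delta_pos":[0,-0.6,0],"turn":0,"jaw":-1},
  {"delta_pos":[0,-0.6,0],"turn":0,"jaw":-1},
  {"delta_pos":[0,0,0],"turn":0,"jaw":-1},
])

```text
time: 11.87
tool_pos: [0.5251, 0.1883, 0.3508]
tcp_rot: [1.943, 2.468, 0.001]
wrist_force: [-0.2, 0.7, -0.3]
width: 0.314
grip_force: 59.1
```

```bash
python3 -c "from h import *;st()"
```

```text
t 11.8667 tip [  2.43 -38.4    5.79] F chip -0.01 0.77 -0.26 M [-0.03 -0.04  0.03]
```

drive_tool([
  {"delta_pos":[0,-0.6,0],"turn":0,"jaw":-1},
  {"delta_pos":[0,-0.6,0],"turn":0,"jaw":-1},
  {"delta_pos":[0,-0.6,0],"turn":0,"jaw":-1},
  {"delta_pos":[0,0,0],"turn":0,"jaw":-1},
])

```text
time: 12.2
tool_pos: [0.5235, 0.1879, 0.3509]
tcp_rot: [1.943, 2.468, 0.001]
wrist_force: [-0.2, -0.2, -0.9]
width: 0.314
grip_force: 59.1
```

```bash
python3 -c "from h import *;st()"
```

```text
t 12.2 tip [  0.84 -38.41   5.9 ] F chip -0.24 -0.16 -0.91 M [ 0.04 -0.2  -0.04]
```

drive_tool([
  {"delta_pos":[0,-0.5,0],"turn":0,"jaw":-1},
  {"delta_pos":[0,-0.5,0],"turn":0,"jaw":-1},
  {"delta_pos":[0,0,0],"turn":0,"jaw":-1},
])

```text
time: 12.45
tool_pos: [0.5227, 0.1877, 0.3511]
tcp_rot: [1.943, 2.468, 0.002]
wrist_force: [2.7, -0.4, -0.2]
width: 0.315
grip_force: 59.1
```

```bash
python3 -c "
from h import *
import pickle
st();s=bot.read_state();c=bot.read_camera('wrist');pickle.dump((s,c),open('w7.pkl','wb'))
g=cv2.cvtColor(c['pixels'],cv2.COLOR_RGB2GRAY)
h=O-.0384*V;print(proj(c,[*h,.116],s),proj(c,tipchip(s,OFF)[0],s))
for y in range(215,232): print(y,*g[y,297:335])
"
```

```text
t 12.45 tip [  0.23 -38.41   6.04] F chip 2.49 -1.04 -0.24 M [ 0.14 -0.56  0.06]
[[314.98518527 215.39188982]] [[315.39907562 213.13116392]]
215 198 195 198 199 194 127 102 125 163 136 147 169 143 97 70 65 64 67 64 66 65 60 69 66 76 80 61 73 147 165 148 161 194 197 197 197 197 198
216 195 199 198 197 196 159 87 127 174 138 147 176 152 96 67 55 66 67 66 70 65 67 69 71 76 86 64 74 146 142 119 184 195 198 198 196 197 199
217 196 197 196 198 197 135 98 106 135 141 147 178 154 98 70 60 67 67 65 68 66 69 69 71 69 73 64 72 109 110 129 194 195 197 199 199 196 197
218 197 198 197 196 197 102 97 101 103 128 143 166 150 98 67 68 64 64 68 67 66 70 69 71 68 72 96 99 124 118 134 195 195 196 197 196 196 158
219 198 197 199 196 196 103 86 105 118 120 135 149 147 142 121 82 67 67 65 67 64 83 104 106 125 140 142 139 142 125 131 195 194 196 198 177 147 96
220 196 197 200 194 197 102 76 105 122 130 133 141 151 161 157 103 67 65 68 64 63 115 159 160 163 163 157 152 139 122 130 195 196 199 159 117 80 69
221 197 196 197 198 197 125 84 108 123 130 136 143 153 157 162 113 66 68 66 66 67 125 180 180 168 161 1
[... 763 characters left out ...]
 199 201 196 201 201 199 201 200 182 158 131 120 128 138 62 67 69 70 65 65 125 144 138 142 151 180 158 74 73 74 71 68 65 65 86 171 192
228 197 199 198 199 200 201 200 200 200 199 194 178 173 162 130 66 62 66 66 68 65 140 149 177 179 183 194 142 72 74 77 77 75 74 72 80 141 175
229 198 198 200 200 204 199 202 199 199 201 198 200 200 193 148 65 64 68 68 64 64 159 184 198 197 196 196 171 71 78 79 76 74 74 70 73 79 116
230 196 197 197 200 201 201 203 200 202 202 200 198 197 196 162 68 68 67 69 67 67 167 197 197 194 194 197 193 109 70 71 74 77 74 73 69 67 64
231 199 199 199 203 199 201 201 200 200 199 201 202 197 199 137 66 68 68 68 69 64 184 198 196 195 193 193 190 170 132 73 77 74 76 69 68 66 65
```

drive_tool([
  {"delta_pos":[0,-0.5,0],"turn":0,"jaw":-1},
  {"delta_pos":[0,-0.5,0],"turn":0,"jaw":-1},
  {"delta_pos":[0,-0.4,0],"turn":0,"jaw":-1},
  {"delta_pos":[0,0,0],"turn":0,"jaw":-1},
])

```text
time: 12.83
tool_pos: [0.521, 0.1873, 0.3508]
tcp_rot: [1.943, 2.468, 0.0]
wrist_force: [3.3, 1.2, -0.5]
width: 0.317
grip_force: 59.1
```

```bash
cat >> h.py <<'E'
def look(n):
    import pickle
    st();s=bot.read_state();c=bot.read_camera('wrist');pickle.dump((s,c),open(n+'.pkl','wb'))
    g=cv2.cvtColor(c['pixels'],cv2.COLOR_RGB2GRAY);u=proj(c,[*(O-.0384*V),.116],s)[0];t=proj(c,tipchip(s,OFF)[0],s)[0];print("pin",u,"tip",t)
    r=int(round(u[1]))
    for y in (r-1,r,r+1,r+2): print(y,*[f"{x}:{g[y,x]}" for x in range(int(u[0])-16,int(u[0])+18)])
E
python3 -c "from h import *;look('w8')"
```

```text
t 12.8333 tip [ -1.9  -38.39   5.75] F chip 3.52 0.35 -0.48 M [ 0.15 -0.6  -0.02]
pin [317.64065337 215.56009622] tip [315.39876641 213.13022376]
215 301:199 302:199 303:200 304:197 305:101 306:133 307:118 308:159 309:136 310:73 311:67 312:98 313:67 314:66 315:68 316:64 317:64 318:61 319:64 320:67 321:59 322:63 323:60 324:69 325:113 326:146 327:169 328:164 329:156 330:106 331:196 332:197 333:197 334:199
216 301:197 302:197 303:198 304:186 305:86 306:136 307:123 308:169 309:142 310:76 311:67 312:99 313:66 314:66 315:66 316:67 317:66 318:59 319:68 320:68 321:60 322:58 323:56 324:71 325:131 326:174 327:176 328:173 329:136 330:113 331:195 332:195 333:197 334:198
217 301:198 302:196 303:196 304:162 305:72 306:109 307:123 308:168 309:142 310:79 311:70 312:76 313:64 314:64 315:67 316:68 317:67 318:62 319:66 320:69 321:60 322:65 323:64 324:73 325:130 326:161 327:146 328:132 329:114 330:116 331:194 332:199 333:198 334:200
218 301:196 302:198 303:196 304:161 305:76 306:89 307:112 308:142 309:146 310:91 311:66 312:64 313:65 314:67 315:66 316:67 317:65 318:62 319:68 320:70 321:61 322:67 323:67 324:71 325:96 326:127 327:114 328:124 329:123 330:118 331:196 332:199 333:199 334:160
```

drive_tool([
  {"delta_pos":[0,0.8,0],"turn":0,"jaw":-1},
  {"delta_pos":[0,0.7,0],"turn":0,"jaw":-1},
  {"delta_pos":[0,0,0],"turn":0,"jaw":-1},
  {"delta_pos":[0,0,0],"turn":0,"jaw":-1},
])

```text
time: 13.22
tool_pos: [0.522, 0.1875, 0.3502]
tcp_rot: [-1.943, -2.468, 0.002]
wrist_force: [0.2, -0.7, -0.0]
width: 0.317
grip_force: 59.2
```

```bash
python3 -c "from h import *;look('w9')"
```

```text
t 13.2167 tip [ -1.41 -38.41   5.24] F chip 0.01 -0.72 -0.04 M [ 0.01  0.01 -0.02]
pin [317.0016862  215.77673894] tip [315.39833943 213.12894034]
215 301:198 302:195 303:197 304:72 305:160 306:110 307:145 308:142 309:86 310:68 311:84 312:63 313:64 314:66 315:68 316:66 317:65 318:63 319:67 320:61 321:62 322:59 323:61 324:105 325:140 326:141 327:156 328:165 329:104 330:164 331:198 332:198 333:198 334:200
216 301:198 302:197 303:198 304:70 305:159 306:108 307:148 308:151 309:84 310:68 311:84 312:65 313:65 314:64 315:67 316:67 317:66 318:62 319:64 320:65 321:58 322:57 323:59 324:115 325:168 326:170 327:172 328:147 329:89 330:164 331:197 332:198 333:199 334:199
217 301:199 302:198 303:197 304:68 305:116 306:114 307:151 308:154 309:91 310:68 311:73 312:64 313:67 314:65 315:68 316:68 317:67 318:60 319:65 320:60 321:65 322:61 323:66 324:118 325:173 326:161 327:147 328:109 329:98 330:162 331:195 332:197 333:200 334:198
218 301:196 302:200 303:197 304:70 305:88 306:110 307:134 308:155 309:92 310:70 311:68 312:69 313:67 314:68 315:64 316:68 317:66 318:69 319:69 320:64 321:68 322:67 323:64 324:104 325:124 326:127 327:116 328:125 329:102 330:164 331:196 332:197 333:196 334:163
```

drive_tool([
  {"delta_pos":[0,0.9,0],"turn":0,"jaw":-1},
  {"delta_pos":[0,0,0],"turn":0,"jaw":-1},
  {"delta_pos":[0,0,1],"turn":0,"jaw":-1},
  {"delta_pos":[0,0,1],"turn":0,"jaw":-1},
  {"delta_pos":[0,0,1],"turn":0,"jaw":-1},
  {"delta_pos":[0,0,0],"turn":0,"jaw":-1},
])

```text
time: 13.77
tool_pos: [0.5232, 0.1878, 0.3473]
tcp_rot: [-1.943, -2.468, 0.001]
wrist_force: [0.3, -0.9, -1.1]
width: 0.316
grip_force: 59.3
```

```bash
python3 -c "from h import *;st()"
```

```text
t 13.7667 tip [  0.16 -38.42   2.31] F chip 0.12 -0.99 -1.14 M [ 0.02  0.03 -0.02]
```

drive_tool([
  {"delta_pos":[0,0,1],"turn":0,"jaw":-1},
  {"delta_pos":[0,0,1],"turn":0,"jaw":-1},
  {"delta_pos":[0,0,1],"turn":0,"jaw":-1},
  {"delta_pos":[0,0,0],"turn":0,"jaw":-1},
])

```text
time: 14.1
tool_pos: [0.5232, 0.1878, 0.3444]
tcp_rot: [-1.943, -2.468, 0.0]
wrist_force: [0.3, -0.9, -0.3]
width: 0.316
grip_force: 59.3
```

```bash
python3 -c "from h import *;look('w10')"
```

```text
t 14.1 tip [  0.24 -38.43  -0.62] F chip 0.07 -0.9 -0.27 M [0.   0.02 0.04]
pin [314.75991608 218.5864765 ] tip [315.39864576 213.12989732]
218 298:196 299:200 300:198 301:154 302:147 303:120 304:122 305:162 306:124 307:69 308:62 309:114 310:71 311:69 312:65 313:65 314:68 315:68 316:66 317:68 318:65 319:75 320:61 321:60 322:74 323:82 324:81 325:81 326:168 327:109 328:137 329:196 330:196 331:197
219 298:196 299:199 300:199 301:146 302:118 303:127 304:128 305:171 306:126 307:67 308:69 309:105 310:71 311:67 312:63 313:71 314:69 315:67 316:68 317:63 318:63 319:82 320:65 321:55 322:72 323:82 324:84 325:147 326:145 327:98 328:135 329:195 330:197 331:197
220 298:196 299:197 300:200 301:126 302:81 303:106 304:126 305:171 306:130 307:70 308:67 309:87 310:72 311:65 312:60 313:69 314:68 315:70 316:67 317:65 318:60 319:73 320:67 321:63 322:99 323:145 324:109 325:145 326:114 327:103 328:137 329:193 330:199 331:161
221 298:198 299:195 300:196 301:127 302:82 303:93 304:114 305:144 306:139 307:76 308:71 309:76 310:71 311:67 312:63 313:65 314:67 315:69 316:70 317:65 318:61 319:67 320:64 321:64 322:96 323:122 324:116 325:138 326:126 327:111 328:135 329:195 330:147 331:97
```

drive_tool([
  {"delta_pos":[0,0,1.5],"turn":0,"jaw":-1},
  {"delta_pos":[0,0,1.5],"turn":0,"jaw":-1},
  {"delta_pos":[0,0,1.5],"turn":0,"jaw":-1},
  {"delta_pos":[0,0,1.5],"turn":0,"jaw":-1},
])

```text
time: 14.48
tool_pos: [0.5233, 0.1878, 0.3385]
tcp_rot: [-1.943, -2.468, 0.0]
wrist_force: [-1.0, -1.2, 0.3]
width: 0.318
grip_force: 59.3
```

```bash
python3 -c "from h import *;st()"
```

```text
t 14.4833 tip [  0.33 -38.39  -6.52] F chip -1.28 -0.89 0.31 M [-0.05  0.22 -0.03]
```

drive_tool([
  {"delta_pos":[0,0,1.5],"turn":0,"jaw":-1},
  {"delta_pos":[0,0,1.5],"turn":0,"jaw":-1},
  {"delta_pos":[0,0,1.5],"turn":0,"jaw":-1},
  {"delta_pos":[0,0,1.5],"turn":0,"jaw":-1},
])

```text
time: 14.82
tool_pos: [0.5233, 0.1878, 0.3325]
tcp_rot: [-1.943, -2.468, 0.0]
wrist_force: [-1.3, -0.0, -0.2]
width: 0.315
grip_force: 59.3
```

```bash
python3 -c "from h import *;st()"
```

```text
t 14.8167 tip [  0.35 -38.42 -12.51] F chip -1.31 0.31 -0.16 M [-0.06  0.2  -0.01]
```

drive_tool([
  {"delta_pos":[0,-0.4,1.5],"turn":0,"jaw":-1},
  {"delta_pos":[0,0,1.5],"turn":0,"jaw":-1},
  {"delta_pos":[0,0,1.5],"turn":0,"jaw":-1},
  {"delta_pos":[0,0,1.5],"turn":0,"jaw":-1},
])

```text
time: 15.15
tool_pos: [0.5231, 0.1878, 0.3267]
tcp_rot: [1.943, 2.468, 0.001]
wrist_force: [-0.5, -0.6, -0.8]
width: 0.31
grip_force: 59.3
```

```bash
python3 -c "from h import *;look('w11')"
```

```text
t 15.15 tip [  0.26 -38.4  -18.35] F chip -0.62 -0.46 -0.83 M [-0.05  0.06  0.03]
pin [314.18032596 228.18973347] tip [315.39881479 213.13037843]
227 298:194 299:195 300:69 301:84 302:73 303:81 304:81 305:72 306:58 307:64 308:72 309:55 310:68 311:63 312:62 313:64 314:69 315:69 316:67 317:64 318:57 319:71 320:62 321:64 322:71 323:83 324:71 325:74 326:71 327:71 328:69 329:66 330:66 331:66
228 298:195 299:197 300:70 301:82 302:72 303:80 304:84 305:71 306:57 307:60 308:69 309:55 310:68 311:63 312:64 313:68 314:66 315:69 316:64 317:63 318:67 319:76 320:62 321:61 322:70 323:81 324:74 325:75 326:75 327:76 328:77 329:73 330:70 331:67
229 298:195 299:197 300:71 301:71 302:78 303:81 304:88 305:72 306:57 307:58 308:65 309:57 310:67 311:64 312:64 313:67 314:66 315:65 316:67 317:62 318:64 319:75 320:61 321:55 322:67 323:81 324:96 325:72 326:78 327:76 328:77 329:74 330:75 331:71
230 298:198 299:197 300:71 301:79 302:73 303:117 304:84 305:71 306:57 307:66 308:70 309:66 310:65 311:65 312:64 313:64 314:67 315:68 316:66 317:63 318:59 319:71 320:64 321:62 322:97 323:104 324:112 325:61 326:73 327:74 328:75 329:75 330:75 331:68
```

drive_tool([
  {"delta_pos":[0,0,1],"turn":0,"jaw":-1},
  {"delta_pos":[0,0,1],"turn":0,"jaw":-1},
  {"delta_pos":[0,0,1],"turn":0,"jaw":-1},
  {"delta_pos":[0,0,1],"turn":0,"jaw":-1},
])

```text
time: 15.53
tool_pos: [0.5232, 0.1878, 0.3231]
tcp_rot: [1.943, 2.468, 0.001]
wrist_force: [0.3, -0.3, 1.9]
width: 0.315
grip_force: 59.4
```

```bash
python3 -c "from h import *;st()"
```

```text
t 15.5333 tip [  0.43 -38.42 -21.93] F chip 0.25 -0.42 1.95 M [-0.05  0.1   0.03]
```

drive_tool([
  {"delta_pos":[0,0,1],"turn":0,"jaw":-1},
  {"delta_pos":[0,0,1],"turn":0,"jaw":-1},
  {"delta_pos":[0,0,1],"turn":0,"jaw":-1},
])

```text
time: 15.78
tool_pos: [0.5232, 0.1878, 0.3202]
tcp_rot: [1.943, 2.468, 0.001]
wrist_force: [-0.8, -0.6, 4.0]
width: 0.317
grip_force: 59.6
```

```bash
python3 -c "from h import *;st()"
```

```text
t 15.7833 tip [  0.53 -38.36 -24.77] F chip -0.96 -0.38 4.01 M [-0.03  0.12  0.  ]
```

drive_tool([
  {"delta_pos":[0,0,1],"turn":0,"jaw":-1},
  {"delta_pos":[0,0,1],"turn":0,"jaw":-1},
  {"delta_pos":[0,0,1],"turn":0,"jaw":-1},
])

```text
time: 16.03
tool_pos: [0.5232, 0.1878, 0.3169]
tcp_rot: [1.943, 2.468, 0.001]
wrist_force: [0.8, 0.1, 3.3]
width: 0.313
grip_force: 59.8
```

```bash
python3 -c "from h import *;st()"
```

```text
t 16.0333 tip [  0.56 -38.41 -28.06] F chip 0.78 -0.06 3.31 M [ 0.04 -0.02  0.05]
```

drive_tool([
  {"delta_pos":[0,0,1],"turn":0,"jaw":-1},
  {"delta_pos":[0,0,1],"turn":0,"jaw":-1},
  {"delta_pos":[0,0,1],"turn":0,"jaw":-1},
])

```text
time: 16.28
tool_pos: [0.5231, 0.1878, 0.3134]
tcp_rot: [1.943, 2.468, 0.001]
wrist_force: [2.0, 0.8, 0.4]
width: 0.312
grip_force: 59.4
```

drive_tool([
  {"delta_pos":[0,0,1],"turn":0,"jaw":-1},
  {"delta_pos":[0,0,1],"turn":0,"jaw":-1},
  {"delta_pos":[0,0,1],"turn":0,"jaw":-1},
])

```text
time: 16.53
tool_pos: [0.5231, 0.1878, 0.3103]
tcp_rot: [1.943, 2.468, 0.001]
wrist_force: [3.1, 0.4, -1.5]
width: 0.309
grip_force: 59.2
```

drive_tool([
  {"delta_pos":[0,0,1],"turn":0,"jaw":-1},
  {"delta_pos":[0,0,1],"turn":0,"jaw":-1},
])

```text
time: 16.7
tool_pos: [0.5231, 0.1877, 0.3084]
tcp_rot: [1.943, 2.468, 0.0]
wrist_force: [2.5, 1.2, -1.9]
width: 0.314
grip_force: 59.2
```

```bash
python3 -c "from h import *;st()"
```

```text
t 16.7 tip [  0.25 -38.48 -36.61] F chip 2.68 0.58 -1.91 M [ 0.18 -0.74 -0.02]
```

drive_tool([
  {"delta_pos":[0,0.3,1],"turn":0,"jaw":-1},
  {"delta_pos":[0,0,1],"turn":0,"jaw":-1},
  {"delta_pos":[0,0,1],"turn":0,"jaw":-1},
])

```text
time: 16.95
tool_pos: [0.5231, 0.1878, 0.3055]
tcp_rot: [-1.943, -2.468, 0.001]
wrist_force: [2.3, 0.8, -0.9]
width: 0.319
grip_force: 59.2
```

drive_tool([
  {"delta_pos":[0,0,1],"turn":0,"jaw":-1},
  {"delta_pos":[0,0,1],"turn":0,"jaw":-1},
])

```text
time: 17.12
tool_pos: [0.5227, 0.1877, 0.3033]
tcp_rot: [-1.942, -2.467, 0.003]
wrist_force: [0.1, 1.0, -0.5]
width: 0.314
grip_force: 59.4
```

```bash
python3 -c "from h import *;st()"
```

```text
t 17.1167 tip [ -0.78 -38.44 -41.74] F chip 0.3 0.97 -0.52 M [ 0.01 -0.04 -0.03]
```

drive_tool([
  {"delta_pos":[0,0,0.6],"turn":0,"jaw":-1},
  {"delta_pos":[0,0,0],"turn":0,"jaw":-1},
])

```text
time: 17.28
tool_pos: [0.5227, 0.1877, 0.3026]
tcp_rot: [-1.943, -2.468, 0.002]
wrist_force: [0.2, 0.5, -0.4]
width: 0.312
grip_force: 59.4
```

drive_tool([
  {"delta_pos":[0,0,0.6],"turn":0,"jaw":-1},
  {"delta_pos":[0,0,0],"turn":0,"jaw":-1},
])

```text
time: 17.45
tool_pos: [0.523, 0.1878, 0.3022]
tcp_rot: [-1.943, -2.468, 0.001]
wrist_force: [-0.8, 0.4, -0.1]
width: 0.318
grip_force: 59.4
```

```bash
python3 -c "from h import *;st()"
```

```text
t 17.45 tip [ -0.19 -38.4  -42.75] F chip -0.65 0.54 -0.14 M [-0.01 -0.03  0.01]
```

drive_tool([
  {"delta_pos":[0,0,0],"turn":0,"jaw":-0.2},
  {"delta_pos":[0,0,0],"turn":0,"jaw":0},
  {"delta_pos":[0,0,0],"turn":0,"jaw":0.2},
  {"delta_pos":[0,0,0],"turn":0,"jaw":0.2},
  {"delta_pos":[0,0,-10],"turn":0,"jaw":0.2},
  {"delta_pos":[0,0,-30],"turn":0,"jaw":0.2},
  {"delta_pos":[0,0,-30],"turn":0,"jaw":0.2},
  {"delta_pos":[0,0,0],"turn":0,"jaw":0.2},
])

```text
time: 18.12
tool_pos: [0.5254, 0.1885, 0.3802]
tcp_rot: [1.939, 2.463, 0.015]
wrist_force: [1.0, 0.7, 1.6]
width: 0.599
grip_force: 0.0
```

Run:
```python
from h import *
import pickle
np.set_printoptions(precision=2,suppress=True)
s=bot.read_state();c=bot.read_camera("wrist");t=bot.read_camera("top");sd=bot.read_camera("side");pickle.dump((s,c,t,sd),open("w12.pkl","wb"))
print(s["tool_pos"],s["width"],s["wrist_force"])
def red(c,roi):
    h=cv2.cvtColor(c["pixels"],cv2.COLOR_RGB2HSV);m=(((h[...,0]<8)|(h[...,0]>172))&(h[...,1]>160)&(h[...,2]>50)).astype(np.uint8)
    x0,y0,x1,y1=roi;z=np.zeros_like(m);z[y0:y1,x0:x1]=m[y0:y1,x0:x1];n,l,st,ce=cv2.connectedComponentsWithStats(z);return [(st[i],ce[i]) for i in range(1,n) if st[i,4]>15]
h=O-.0384*V
box=np.array([[*(h+U*(x-.0003)+V*y),.105+z] for x in(-.009,.019) for y in(-.0065,.0065) for z in(.024,.052)]);foot=np.array([[*(h+U*(x-.0003)+V*y),.105+.013] for x in(-.009,.007) for y in(-.0065,.0065)])
for n,cc,ss,roi in(("wrist",c,s,(230,100,420,330)),("side",sd,None,(230,140,330,230)),("top",t,None,(300,180,400,270))):
    q=proj(cc,np.vstack([box,foot]),ss);print(n,"expected x",q[:,0].min(),q[:,0].max(),"y",q[:,1].min(),q[:,1].max());print(red(cc,roi))
```

```text
[0.53 0.19 0.38] 0.5990969644050743 [1.05 0.68 1.55]
wrist expected x 295.4953111166134 332.84983318745674 y 197.45246594717676 229.56031452572515
[(array([298, 198,  36,  30, 919], dtype=int32), array([315.03, 213.04]))]
side expected x 285.4514287789681 300.7547983221615 y 170.80863081311313 193.10247910720977
[(array([252, 168,  15,   5,  36], dtype=int32), array([258.53, 170.44])), (array([288, 173,  12,  20, 187], dtype=int32), array([292.94, 181.59]))]
top expected x 344.2278055765437 353.9414940754402 y 216.01229474532758 232.7009288781382
[]
```

```bash
python3 -c "
from workcell import bot
print(bot.finish_job())"
```

```text
the job is handed in; nothing more can be done
None
```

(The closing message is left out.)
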